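# Put the sample bottle away in the cabinet door

## Robot

A 6-joint arm with a two-finger parallel gripper is mounted at the origin on the work surface. World frame = base frame: x ahead of the robot, y to its left, z up, the work surface at z = 0. Lengths are in m, angles in rad, forces in N, time in s.
With the tool pointing down it reaches from about 0.275 to 0.75 m from the base axis. Payload 10.2 kg.
Tool frame: the origin (TCP) lies midway between the tips of the shut fingers; the grasp point (between the pads) lies 19 mm behind it; z points along the fingers, y is the direction in which the jaws open and shut (so a half turn about z gives the same grasp; the last joint's range is limited). The gripper opens to 85 mm and grips with 20 to 120 N. Pads are 22 mm wide; open, the fingers measure 114 mm over their backs; the gripper's body (76 mm by 85 mm) begins 54 mm behind the grasp point. The pads swing forward as they close: fully open they stand 13 mm farther back than shut.
Start: joints at [1.012, 0.313, 1.498, -0, 1.331, -0.223], TCP at [0.173, 0.496, 0.231] pointing down, gripper open.
Joint ranges: [-2.94, 2.94], [-0.97, 2.17], [0.19, 2.56], [-1.23, 4.37], [0.02, 3.11], [-2.88, 2.88]. Speed limits (rad/s): [2.39, 2.39, 3.01, 3.14, 3.14, 3.14].

## Interface

Orientations are given as a rotation vector (axis times angle).
In Python, from bench import bot gives the robot as it stands.
- The arm moves only by the shell command python3 -m crank 'ROWS' [FORCE]. ROWS is JSON, a list that holds one entry, the list of rows, each a list of 7 numbers: the opening in per cent of the stroke, from 0 (shut) to 100 (fully open), then the shift along the tool's x, y, z in mm, then the turn, a rotation vector about the tool's x, y, z in rad. A call has 1 to 5 rows; each row shifts and turns the commanded pose from where the row before left it, along the tool's axes as they then stand; what a row does not reach is not made up. A row lasts 1/12 s, in which the tool goes at most 41.7 mm and 7.16 degrees, less where a joint would pass 70% of its speed; a pose out of reach is approached as far as the arm can. A call with a gripper value outside its range is refused whole. The fingers move at their own pace and stop on an object; FORCE is the grip in N (left out, the last holds). Time passes only in rows, so rows that do not move let the fingers close. It gives the time, the measured TCP pose, the force and the opening at its end, in the units of the state.
- bot.read_state(): the state, without advancing time (a new reading comes with each control period).
- bot.camera(name): name is "scene" or "top" or "wrist"; returns a dict with "pixels" (420x560x3 uint8, red, green, blue), "depth" (420x560 float32, m along the optical axis (not along the pixel's ray), 0 where there is no reading), "intrinsics" (3x3 intrinsics, pixels), "dist" ([k1, k2, p1, p2, k3] as OpenCV has them; the pictures are not rectified), "world_to_cam" (4x4, takes a point from world to camera coordinates). Camera axes: x right, y up, looking along -z (the intrinsics and any distortion apply to the point x, -y, -z); pixel columns grow to the right and rows downward; lengths in m; the calibration is good to about 2 mm. A picture is of the moment at which its call begins.
- bot.close_job(): hands the job in, once; it reports no verdict.
The state is a dict: "time": time; "joints": joint angles; "dq": joint speeds; "joint_efforts": joint torques, N m; "tcp_pos": TCP position; "tool_rot": TCP orientation; "wrist_force": force on the tool from outside, world axes, zero at the start; "wrist_torque": the same for the moment, N m; "gripper_width": finger opening in m.
Only numpy, scipy, OpenCV 4.12 (cv2) and the standard library are available. Lean on these libraries where they do the work, as an engineer would, in place of code of your own. Each camera call takes 0.05 s, during which the arm holds its last target.

## Task

Pull the bench cabinet's door open past its catch until it stands wide open, stand the tall slim amber bottle upright in the pocket on the inside of the door and let go of it. Then push the door shut until the roller catch snaps, lean on it with about 16 N for half a second to seat its seal, and let go so that it stays fully home. Never push or pull the door with more than 22 N or throw it shut, and leave the other things on the bench where they are.

Things in the scene. Friction and masses are not known exactly. Their poses are not given: they have to be found in the camera images.
- cabinet: Fixed white bench cabinet, clear roof and back, 200 deep x 212 wide x 185 high (roof 179 to 185); origin at the centre of its underside. Its front with the door looks along its own -x; +y is the hinge side (left seen from the robot). The hinge axis lies at own x -100, y +100 mm.
- door (a joint): Door angle, rad: 0 shut, growing as it opens towards the robot (clockwise from above) to 1.75. A roller catch at the free edge holds it: at the bar it takes 5 to 8 N to pull open and 7 to 10 N to push shut, felt from 0.07 to 0.03; past that it snaps onto a stiff rubber seal (about 20 N/mm at the free edge) and rests at about -0.005 to 0.005. Elsewhere it moves with under 2 N and stays where left.
- door_hinge (a point): Point on the upright hinge axis, 142 above the bench, at the cabinet's front left corner. Its axes turn with the door: -y runs along the door to its free edge, -x points out of its outer face. Panel 200 wide (y 0 to -200), 15 thick (x -1 to -16), from 14 to 168 above the bench.
- door_handle (a point): Centre of the level steel bar handle on the door's outer face (axes as the door): bar 12 thick, 76 long (own y) between two 10 mm posts, its axis 46 off the face (40 clear gap behind it), 142 above the bench, 155 from the hinge along the door. Can be hooked or pinched from above, and pushed.
- door_pocket (a point): Floor centre of the open-topped clear pocket on the door's inner face (axes as the door, +x away from the panel): inside 58 deep (x) x 64 wide (y), floor 49 above the bench, walls 3 thick up to 88 above the bench; 28 from the panel's inner face, 105 from the hinge along the door.
- bottle_center (a point): Centre (half-way up) of the bottle to put away: loose straight amber jar with white cap, 44 diameter, 112 tall, 0.11 to 0.23 kg, upright on the bench; taller and slimmer than the amber pot. z along its axis.
- pot: Bystander: short wide amber pot, 62 diameter, 62 tall; origin at the centre of its underside.
- beaker: Bystander: open glass beaker, 60 diameter, 85 tall; origin at the centre of its underside.
- tipbox: Bystander: clear box 85 x 120 x 60 high; origin at the centre of its underside.
- dishes: Bystander: stack of clear dishes, 90 diameter, 45 high; origin at the centre of its underside.
- marker: Bystander: black marker pen, 14 thick, about 120 long, lying on the bench; origin at its underside's middle.

How it is judged:
On the way, in this order (a step that is already met when the one before it is completed fails the run):
1. the door is pulled open past the catch to at least 1.0 rad (57 degrees) (value of joint door above 1 rad), for 0.1 s.
2. the bottle stands in the door pocket, let go, with the door still open (z of bottle_center in the frame of door_pocket between 0.045 and 0.066 m and x of bottle_center in the frame of door_pocket between -0.025 and 0.025 m and y of bottle_center in the frame of door_pocket between -0.025 and 0.025 m and angle between bottle_center's own z axis and vertical below 0.35 rad and value of joint door above 0.4 rad and contact force between the fingers and bottle below 0.1 N), for 0.2 s.
3. the door is past the catch and is leaned on with at least 11 N (value of joint door below 0.012 rad and contact force between any of the fingers, the arm and cabinet above 11 N), for 0.1 s.
At the end, for the whole second after the job is handed in: The door is held home by its catch (joint between -0.02 and 0.012 rad) and the bottle stands at rest in the door pocket: centre within 25 mm of the pocket's centre each way, 45 to 66 mm above its floor, leaning less than 0.35 rad (value of joint door between -0.02 and 0.012 rad and z of bottle_center in the frame of door_pocket between 0.045 and 0.066 m and x of bottle_center in the frame of door_pocket between -0.025 and 0.025 m and y of bottle_center in the frame of door_pocket between -0.025 and 0.025 m and angle between bottle_center's own z axis and vertical below 0.35 rad and linear speed of bottle below 0.03 m/s); the robot touches nothing.
It fails at once if the robot presses or pulls on the door or cabinet with more than 22 N (contact force between any of the arm, the fingers and cabinet above 22 N).
It fails at once if the door is thrown: it swings shut faster than 2.2 rad/s as it nears the catch (value of joint door between 0.1 and 0.25 rad and velocity of joint door below -2.2 rad/s).
It fails at once if the bottle is tipped over (angle between bottle_center's own z axis and vertical above 0.8 rad).
It fails at once if a bystander is moved more than 30 mm (distance of any of pot, beaker, tipbox, dishes, marker from where it was at the start of the episode above 0.03 m).
It also fails if it takes over 72 s, if anything falls off the work surface, if the arm or the gripper's body presses on something with over 40 N, if the wrist force passes 120 N, or if a joint passes its speed limit or range.

## Working session

There is one attempt and no reset: what is moved stays moved. The work goes in short steps, Python scripts to look and compute and a shell command to move; the robot and the scene stay as the last step left them, time stands still between calls to the robot, and variables do not carry over. Pictures are saved under pics/ and viewed, and the job is handed in when it is done.

```bash
ls; mkdir -p pics
python3 - <<'E'
from bench import bot
import cv2
s=bot.read_state(); print(s)
for n in ["scene","top","wrist"]:
    c=bot.camera(n); cv2.imwrite(f"pics/{n}0.png",c["pixels"][:,:,::-1]); print(n,c["intrinsics"],c["dist"],c["world_to_cam"], (c["depth"]>0).mean())
E
```

```text
pics
{'time': 0.0, 'joints': array([ 1.01162128e+00,  3.13469422e-01,  1.49847303e+00, -1.35904743e-05,
        1.33099002e+00, -2.23409482e-01]), 'dq': array([-0.00049579,  0.00056054, -0.0013638 , -0.00035272, -0.0015438 ,
       -0.00087741]), 'joint_efforts': array([-2.37495202e-03, -4.12262893e+01, -2.59735715e+01, -3.71856750e-04,
        4.25237522e-03, -6.06643584e-05]), 'tcp_pos': array([0.17285685, 0.49544312, 0.23071161]), 'tool_rot': array([-5.24856833e-01, -3.09693271e+00,  1.95310730e-03]), 'wrist_force': array([ 1.54070366, -0.36626087, -0.21064573]), 'wrist_torque': array([0.06760231, 0.03227312, 0.00075316]), 'gripper_width': 0.08557554022209675}
scene [[436.10067966   0.         280.22978676]
 [  0.         436.10067966 214.22182072]
 [  0.           0.           1.        ]] [0.01149358 0.         0.         0.         0.        ] [[-0.48543764  0.87417056  0.01327142  0.36701919]
 [-0.51252518 -0.2968439   0.8057305   0.12112777]
 [ 0.70828542  0.38432997  0.59213363 -1.48456827]
 [ 0.          0.          0.          1.        ]] 0.9961139455782313
top [[546.19182185   0.         276.35669693]
 [  0.         546.19182185 205.99006564]
 [  0.           0.           1.        ]] [-0.09058765  0.          0.          0.          0.        ] [[ 0.01236919 -0.99967024  0.02250377 -0.14746795]
 [ 0.99273982  0.01497007  0.11934635 -0.51821031]
 [-0.11964388  0.02086418  0.99259762 -1.14605208]
 [ 0.          0.          0.          1.        ]] 0.9960331632653061
wrist [[365.09417586   0.         280.80731247]
 [  0.         365.09417586 212.28913187]
 [  0.           0.           1.        ]] [0.00882082 0.         0.         0.         0.        ] [[ 0.32995421  0.94399611 -0.00125381 -0.5233674 ]
 [-0.90517603  0.31600792 -0.28424523  0.03665586]
 [-0.26793017  0.09492282  0.95875079 -0.37995562]
 [ 0.          0.          0.          1.        ]] 0.9960671768707483
```

View pics/scene0.png

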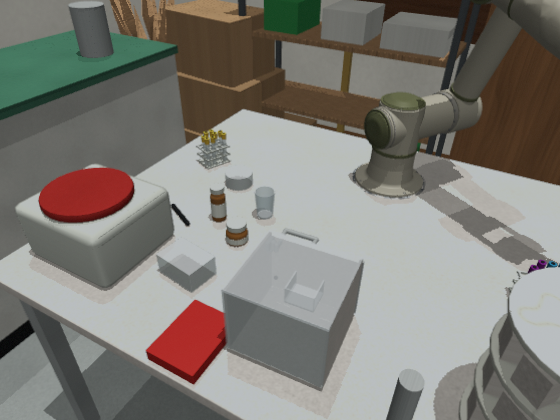

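View pics/top0.png

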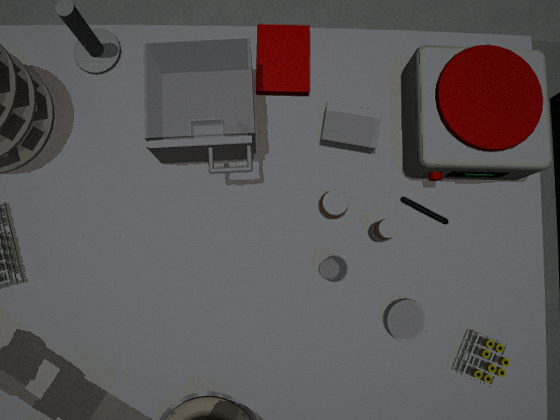

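View pics/wrist0.png

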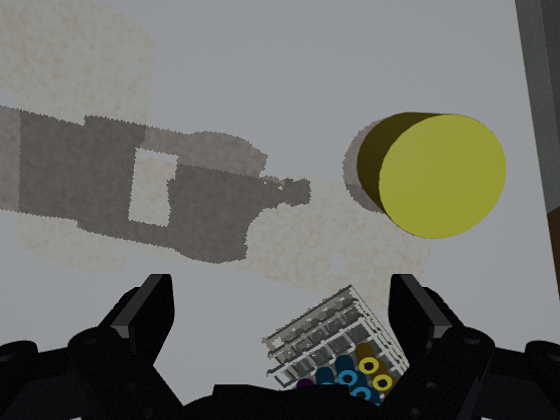

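The scene view shows the cabinet's front with its bar at about (300,236), the slim bottle at (218,205) and the wide pot at (236,234). In the top view the bar is at (230,160), the bottle cap near (378,229) and the pot at (334,204). The wrist camera sees neither the cabinet nor the bottle, so I'll write helpers and measure from scene and top.

```bash
cat > h.py <<'E'
import numpy as np, cv2
from bench import bot
from scipy.spatial.transform import Rotation as R
class Cam:
    def __init__(s,n):
        c=bot.camera(n); s.img=c["pixels"]; s.d=c["depth"]; s.K=np.array(c["intrinsics"]); s.D=np.array(c["dist"]); s.T=np.array(c["world_to_cam"])
        s.Rm=s.T[:3,:3]; s.o=-s.Rm.T@s.T[:3,3]
    def rays(s,uv):
        p=cv2.undistortPoints(np.array(uv,float).reshape(-1,1,2),s.K,s.D).reshape(-1,2)
        return np.c_[p[:,0],-p[:,1],-np.ones(len(p))]@s.Rm   # depth-normalised world dirs
    def plane(s,uv,z):
        r=s.rays(uv); return s.o+r*((z-s.o[2])/r[:,2])[:,None]
    def pts(s,uv):
        uv=np.array(uv).reshape(-1,2); dd=s.d[uv[:,1].astype(int),uv[:,0].astype(int)]
        return s.o+s.rays(uv)*dd[:,None]
    def cloud(s,mask=None):
        if mask is None: mask=s.d>0
        v,u=np.nonzero(mask&(s.d>0)); uv=np.c_[u,v]
        return uv,s.pts(uv)
    def proj(s,P):
        P=np.atleast_2d(P)@s.Rm.T+s.T[:3,3]; q=P*[1,-1,-1]
        return cv2.projectPoints(q,np.zeros(3),np.zeros(3),s.K,s.D)[0].reshape(-1,2)
    def save(s,f,box=None,k=1):
        im=s.img[:,:,::-1]
        if box: x0,y0,x1,y1=box; im=im[y0:y1,x0:x1]
        cv2.imwrite("pics/"+f,cv2.resize(im,None,fx=k,fy=k,interpolation=cv2.INTER_CUBIC))
def tri(c1,uv1,c2,uv2):
    a=c1.rays([uv1])[0];b=c2.rays([uv2])[0]
    A=np.c_[a,-b]; t=np.linalg.lstsq(A,c2.o-c1.o,rcond=None)[0]
    p,q=c1.o+a*t[0],c2.o+b*t[1]; return (p+q)/2,np.linalg.norm(p-q)
def st():
    s=bot.read_state(); r=R.from_rotvec(s["tool_rot"]); return s,np.array(s["tcp_pos"]),r
E
python3 - <<'E'
from h import *
t=Cam("top"); s=Cam("scene")
t.save("t1.png",(130,20,290,200),4); s.save("s1.png",(130,150,390,370),3)
s.save("s2.png",(190,160,290,260),6)
for nm,c in (("top",t),("scene",s)):
    hsv=cv2.cvtColor(c.img,cv2.COLOR_RGB2HSV)
    m=(hsv[:,:,0]>5)&(hsv[:,:,0]<22)&(hsv[:,:,1]>110)
    uv,P=c.cloud(m); k=(P[:,2]>.005)&(P[:,2]<.2)&(P[:,0]>.25)&(P[:,0]<.8)&(P[:,1]<0.1)
    mm=np.zeros(c.d.shape,np.uint8); mm[uv[k][:,1],uv[k][:,0]]=1
    n,l,sta,ce=cv2.connectedComponentsWithStats(mm)
    for i in range(1,n):
        if sta[i,4]>15:
            q=c.cloud(l==i)[1]; print(nm,ce[i].round(1),sta[i],np.percentile(q,[5,50,95],axis=0).round(3).tolist())
E
```

```text
top [326.7 210.1] [320 194  24  24  73] [[0.498, -0.277, 0.028], [0.508, -0.244, 0.034], [0.54, -0.235, 0.038]]
top [378.  231.4] [374 221  12  19  46] [[0.449, -0.362, 0.074], [0.463, -0.349, 0.083], [0.483, -0.344, 0.086]]
scene [217.4 198.8] [211 194  14  11 125] [[0.472, -0.372, 0.069], [0.487, -0.353, 0.082], [0.493, -0.343, 0.093]]
scene [218.7 218.9] [213 217  13   5  37] [[0.474, -0.37, 0.007], [0.489, -0.351, 0.012], [0.493, -0.344, 0.019]]
scene [236.1 234.8] [226 230  21  10 126] [[0.528, -0.281, 0.029], [0.551, -0.249, 0.037], [0.558, -0.235, 0.044]]
```

View pics/t1.png

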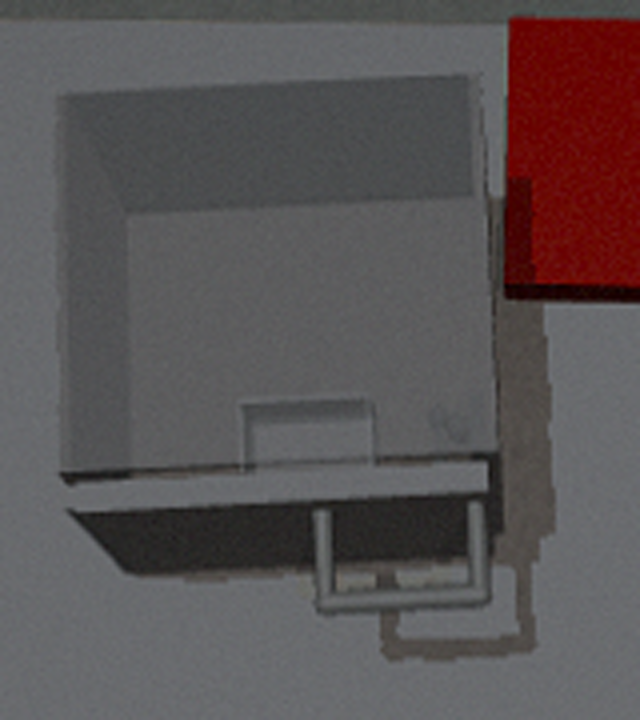

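View pics/s1.png

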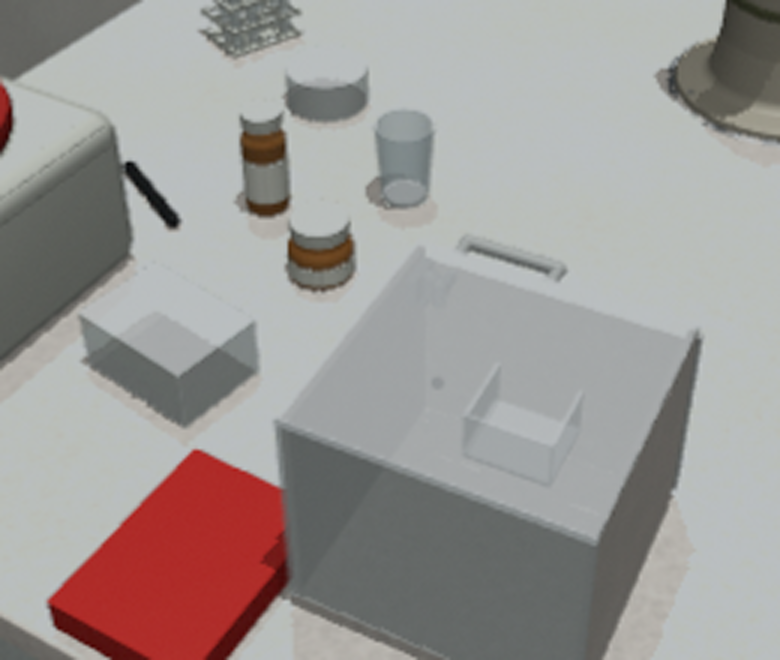

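View pics/s2.png

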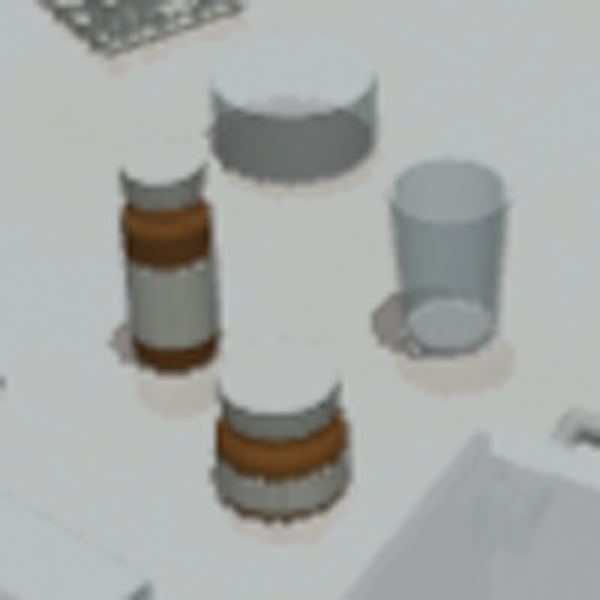

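The crops show the bar between top-view pixels (211,171) and (252,169), and the door's top edge just behind it. Next I fit positions from the depth clouds and check them with rays.

Run:
```python
from h import *
t=Cam("top"); s=Cam("scene")
uv,P=t.cloud()
m=t.d>0
# bar
k=(uv[:,0]>200)&(uv[:,0]<262)&(uv[:,1]>140)&(uv[:,1]<176)&(P[:,2]>.125)&(P[:,2]<.16)
q=P[k]; print("handle cloud",len(q),np.percentile(q,[1,10,50,90,99],axis=0).round(4).tolist())
l=[210.5,170.7];r=[252,169.3]
print("bar ends plane .148",t.plane([l,r],.148).round(4).tolist())
# bar by scene
for uvs in ([285,231],[317,241]): print("scene bar pts",s.plane([uvs],.148).round(4))
# door top
for nm,c,b in (("top",t,(140,120,262,160)),("scene",s,(260,225,370,275))):
    uv,P=c.cloud(); k=(uv[:,0]>b[0])&(uv[:,0]<b[2])&(uv[:,1]>b[1])&(uv[:,1]<b[3])&(P[:,2]>.155)&(P[:,2]<.2)
    q=P[k]; print(nm,"doortop",len(q),np.percentile(q,[1,10,50,90,99],axis=0).round(4).tolist())
# door/roof corner rays at z .168
c=np.array([[75,512],[487,488],[487,463],[66,486]])/4+[130,20]
print("door top corners @.168",t.plane(c,.168).round(4).tolist())
c=np.array([[58,95],[478,75],[60,472],[497,455]])/4+[130,20]
print("roof corners @.185",t.plane(c,.185).round(4).tolist())
for nm,c,b in (("top",t,(360,215,400,245)),("scene",s,(205,180,230,225))):
    uv,P=c.cloud(); k=(uv[:,0]>b[0])&(uv[:,0]<b[2])&(uv[:,1]>b[1])&(uv[:,1]<b[3])&(P[:,2]>.104)&(P[:,2]<.125)
    q=P[k]; print(nm,"cap",len(q),np.percentile(q,[1,50,99],axis=0).round(4).tolist(), uv[k].mean(0))
```

```text
handle cloud 653 [[0.5705, -0.0883, 0.1267], [0.574, -0.0842, 0.1395], [0.5956, -0.0439, 0.1457], [0.6244, -0.0048, 0.1508], [0.6267, 0.0105, 0.1585]]
bar ends plane .148 [[0.574, -0.008, 0.148], [0.578, -0.0893, 0.148]]
scene bar pts [[ 0.5916 -0.0809  0.148 ]]
scene bar pts [[ 0.5873 -0.0013  0.148 ]]
top doortop 2683 [[0.6152, -0.0891, 0.1573], [0.6223, -0.0678, 0.1655], [0.6411, 0.0187, 0.1826], [0.6598, 0.0999, 0.1862], [0.6645, 0.1166, 0.1882]]
scene doortop 3236 [[0.6344, -0.0856, 0.1736], [0.6467, -0.0576, 0.184], [0.6851, 0.0089, 0.1854], [0.7359, 0.095, 0.1867], [0.7628, 0.1201, 0.1879]]
door top corners @.168 [[0.6131, 0.1108, 0.168], [0.628, -0.0883, 0.168], [0.6404, -0.0881, 0.168], [0.626, 0.1158, 0.168]]
roof corners @.185 [[0.8187, 0.1257, 0.185], [0.832, -0.0803, 0.185], [0.6287, 0.1152, 0.185], [0.6401, -0.0932, 0.185]]
top cap 304 [[0.4512, -0.3829, 0.106], [0.4695, -0.3637, 0.1114], [0.4896, -0.346, 0.1169]] [387.54276316 227.57894737]
scene cap 119 [[0.4526, -0.382, 0.1042], [0.4767, -0.3604, 0.1119], [0.4912, -0.3447, 0.115]] [216.61344538 187.74789916]
```

```bash
cat >> h.py <<'E'
def rel(target,yaw=None):
    "shift in present tool axes (mm) and z-turn to bring tool y to world yaw"
    s,p,r=st(); d=r.inv().apply(np.array(target)-p)*1000
    y=r.as_matrix()[:,1]; cy=np.arctan2(y[1],y[0]); 
    print("tcp",p.round(4),"yaw %.3f"%cy,"shift",d.round(1),"turn z %.3f"%(-(yaw-cy) if yaw is not None else 0),"F",np.array(s["wrist_force"]).round(1),"w %.3f"%s["gripper_width"],"t %.2f"%s["time"])
E
python3 - <<'E'
from h import *
t=Cam("top"); s=Cam("scene"); w=Cam("wrist")
_,p,r=st(); print("cam in tool",r.inv().apply(w.o-p).round(4), (w.Rm@r.as_matrix()).round(2).tolist())
a=.063;X=np.array([np.cos(a),np.sin(a),0]);Y=np.array([-np.sin(a),np.cos(a),0]);H=np.array([.629,.111,0])
pts={'bar':H-.062*X-.155*Y+[0,0,.142],'barL':H-.062*X-.117*Y+[0,0,.142],'barR':H-.062*X-.193*Y+[0,0,.142],'hingeTop':H-.016*X+[0,0,.168],'freetop':H-.016*X-.2*Y+[0,0,.168],'pocketflo':H+.027*X-.105*Y+[0,0,.049],'bottle':np.array([.4705,-.364,.112])}
for nm,c in (('t',t),('s',s)):
    im=c.img[:,:,::-1].copy(); im=cv2.resize(im,None,fx=4,fy=4)
    for k,v in pts.items():
        q=c.proj(v)[0]; cv2.circle(im,tuple(int(round(x)) for x in (q+.5)*4),4,(0,0,255),-1)
    x0,y0=(800,200) if nm=='t' and 0 else (0,0)
    if nm=='t': im=im[440:1000,780:1580]
    else: im=im[700:1280,800:1600]
    cv2.imwrite(f"pics/ov_{nm}.png",im)
rel([.603,-.046,.231],1.634)
E
```

```text
cam in tool [ 0.0726 -0.0011 -0.1432] [[-0.0, 1.0, 0.0], [0.96, 0.0, 0.28], [0.28, 0.0, -0.96]]
tcp [0.173  0.4957 0.2313] yaw 1.235 shift [-5.845e+02 -3.697e+02  3.000e-01] turn z -0.399 F [-0.1  0.3 -0. ] w 0.085 t 0.50
```

View pics/ov_t.png

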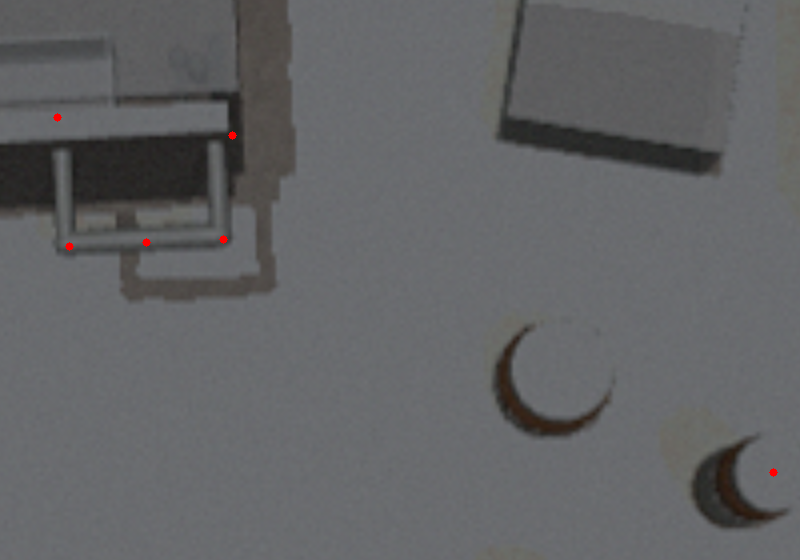

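View pics/ov_s.png

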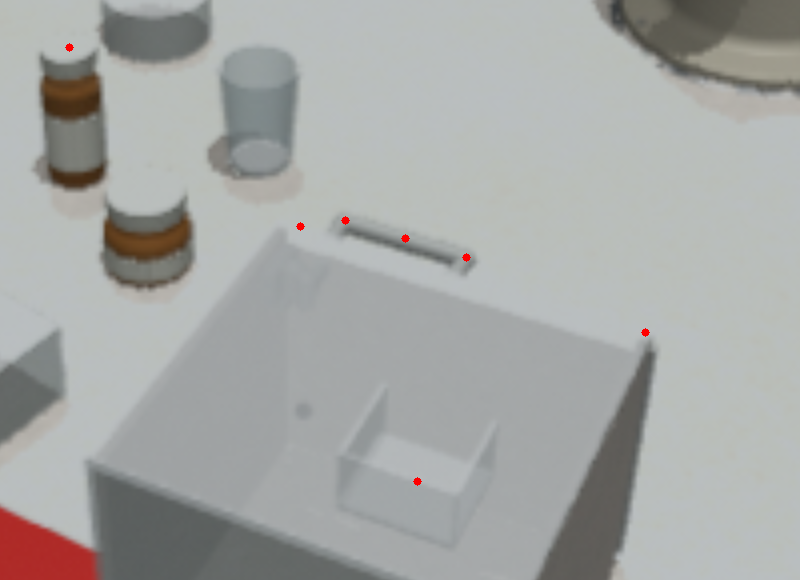

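Projected landmarks land within about 2 mm of the bar, door corners and bottle cap in both views. Next: shut the fingers, turn, and travel to above the gap behind the bar.

```bash
python3 -m crank '[[[0,0,0,0,0,0,-0.1],[0,0,0,0,0,0,-0.1],[0,0,0,0,0,0,-0.1],[0,0,0,0,0,0,-0.099],[0,-20,-30,0,0,0,0]]]' 20
python3 -m crank '[[[0,-22,-32,0,0,0,0],[0,-22,-32,0,0,0,0],[0,-22,-32,0,0,0,0],[0,-22,-32,0,0,0,0],[0,-22,-32,0,0,0,0]]]'
python3 -m crank '[[[0,-22,-32,0,0,0,0],[0,-22,-32,0,0,0,0],[0,-22,-32,0,0,0,0],[0,-22,-32,0,0,0,0],[0,-22,-32,0,0,0,0]]]'
python3 -m crank '[[[0,-22,-32,0,0,0,0],[0,-22,-32,0,0,0,0],[0,-22,-32,0,0,0,0],[0,-22,-32,0,0,0,0],[0,-22,-32,0,0,0,0]]]'
python3 -m crank '[[[0,0,0,0,0,0,0],[0,0,0,0,0,0,0],[0,0,0,0,0,0,0]]]'
python3 - <<'E'
from h import *
rel([.603,-.046,.126],1.634)
Cam("wrist").save("w1.png")
E
```

```text
time: 0.92
tcp_pos: [0.193, 0.469, 0.2311]
tool_rot: [0.114, -3.139, -0.002]
wrist_force: [1.0, 1.0, 0.6]
gripper_width: 0.0255
time: 1.33
tcp_pos: [0.3155, 0.3127, 0.2315]
tool_rot: [-0.1, 3.14, 0.0]
wrist_force: [0.4, 0.7, 0.1]
gripper_width: 0.0001
time: 1.75
tcp_pos: [0.4355, 0.1597, 0.2315]
tool_rot: [-0.099, 3.14, 0.0]
wrist_force: [-0.0, 1.2, 0.6]
gripper_width: 0.0003
time: 2.17
tcp_pos: [0.5554, 0.007, 0.2313]
tool_rot: [-0.099, 3.14, 0.0]
wrist_force: [0.3, -0.1, 0.6]
gripper_width: -0.0001
time: 2.42
tcp_pos: [0.5542, 0.0092, 0.2311]
tool_rot: [0.099, -3.139, -0.001]
wrist_force: [0.1, -0.4, 0.2]
gripper_width: 0.0004
tcp [0.5542 0.0092 0.2311] yaw 1.634 shift [-45.3 -58.2 105.1] turn z -0.000 F [ 0.1 -0.4  0.2] w 0.000 t 2.42
```

View pics/w1.png

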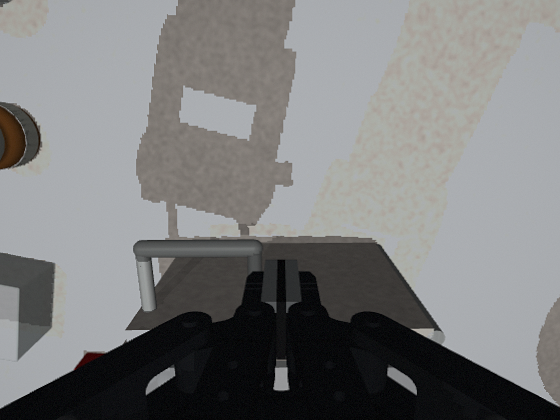

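The wrist view shows the bar from (135,248) to (262,248), level with the picture, and the shut fingertips at (282,270). I check the bar by ray from this second place before lowering.

Run:
```python
from h import *
w=Cam("wrist")
print("axis px @.142",w.plane([[141,248],[258,248]],.142).round(4).tolist())
print("depth pts",w.pts([[160,248],[200,248],[240,248]]).round(4).tolist())
t=Cam("top"); 
print("tri",tri(w,[141,248],t,[252,169.5]),tri(w,[257,248],t,[211,170.8]))
```

```text
axis px @.142 [[0.5816, -0.0853, 0.142], [0.5765, -0.0055, 0.142]]
depth pts [[0.5781, -0.0703, 0.1483], [0.5767, -0.0439, 0.1476], [0.5741, -0.017, 0.1498]]
tri (array([ 0.58147798, -0.08791223,  0.13759573]), np.float64(0.004340547258654927)) (array([ 0.57561413, -0.00728641,  0.14227205]), np.float64(0.0027685320520412495))
```

```bash
python3 -m crank '[[[0,-23,-29,0,0,0,0],[0,-23,-29,0,0,0,0],[0,0,0,20,0,0,0],[0,0,0,20,0,0,0],[0,0,0,0,0,0,0]]]'
python3 - <<'E'
from h import *
rel([.604,-.046,.126],1.634)
c=Cam("top");c.save("t2.png",(170,90,290,200),5);c=Cam("scene");c.save("s3.png",(240,190,370,290),5)
E
```

```text
time: 2.98
tcp_pos: [0.6025, -0.0453, 0.1876]
tool_rot: [0.1, -3.134, -0.003]
wrist_force: [-0.7, 1.3, -1.4]
gripper_width: -0.0002
tcp [ 0.6025 -0.0453  0.1876] yaw 1.635 shift [-1.8 -1.  61.6] turn z 0.001 F [-0.7  1.3 -1.4] w -0.000 t 2.98
```

View pics/t2.png

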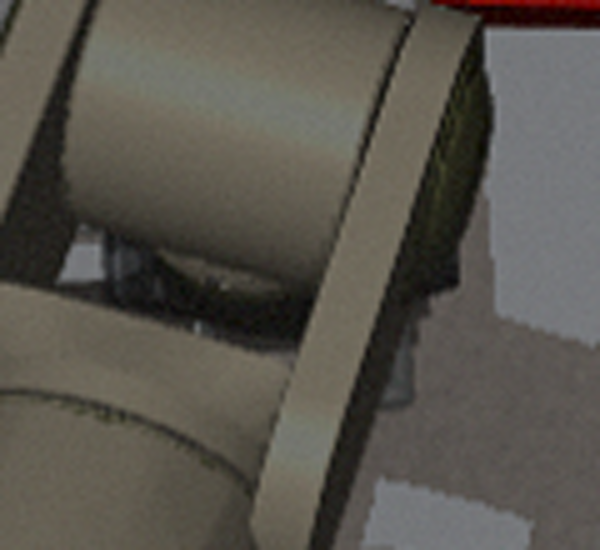

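View pics/s3.png

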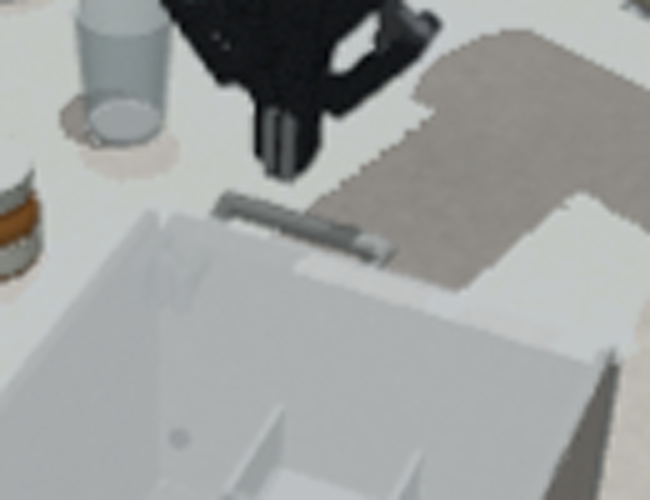

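The scene crop shows the fingertips over the bar's middle (crop (285,175)). The arm hides this area in the top view. Lowering in steps while watching the force.

```bash
python3 -m crank '[[[0,-2,-1,16,0,0,0],[0,0,0,8,0,0,0],[0,0,0,0,0,0,0]]]'
python3 -m crank '[[[0,0,0,8,0,0,0],[0,0,0,8,0,0,0],[0,0,0,0,0,0,0]]]'
python3 -m crank '[[[0,0,0,8,0,0,0],[0,0,0,8,0,0,0],[0,0,0,5,0,0,0],[0,0,0,0,0,0,0]]]'
python3 - <<'E'
from h import *
rel([.604,-.046,.126],1.634)
c=Cam("scene");c.save("s4.png",(240,190,370,290),5)
E
```

```text
time: 3.33
tcp_pos: [0.6056, -0.0465, 0.1668]
tool_rot: [0.1, -3.138, -0.001]
wrist_force: [0.6, -0.6, -0.4]
gripper_width: 0.0001
time: 3.58
tcp_pos: [0.6056, -0.0468, 0.15]
tool_rot: [0.099, -3.138, -0.001]
wrist_force: [-0.1, 0.1, -0.6]
gripper_width: 0.0
time: 3.92
tcp_pos: [0.6056, -0.0469, 0.1288]
tool_rot: [0.099, -3.138, -0.001]
wrist_force: [0.1, 0.3, 0.6]
gripper_width: -0.0002
tcp [ 0.6056 -0.0469  0.1288] yaw 1.634 shift [1.5 1.  2.8] turn z -0.000 F [0.1 0.3 0.6] w -0.000 t 3.92
```

View pics/s4.png

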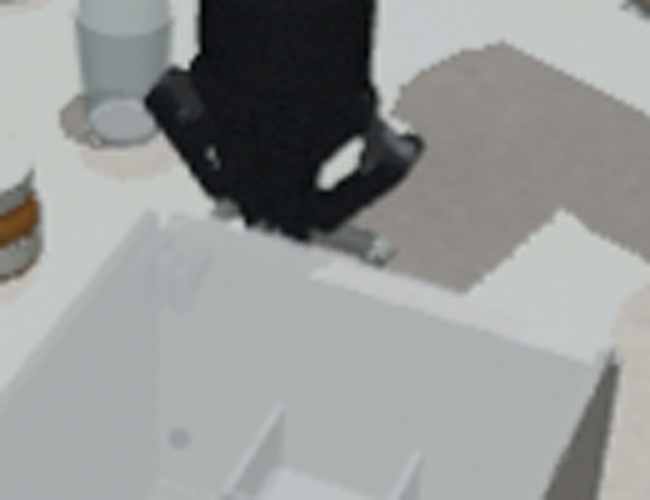

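The fingers are in the gap behind the bar with no contact force. Pulling: free travel first, then small steps through the catch.

```bash
python3 -m crank '[[[0,5,0,0,0,0,0],[0,3,0,0,0,0,0],[0,2,0,0,0,0,0],[0,0,0,0,0,0,0]]]'
python3 -m crank '[[[0,2,0,0,0,0,0],[0,0,0,0,0,0,0]]]'
python3 -m crank '[[[0,2,0,0,0,0,0],[0,0,0,0,0,0,0]]]'
```

```text
time: 4.3
tcp_pos: [0.5963, -0.0476, 0.1307]
tool_rot: [-0.099, 3.138, -0.0]
wrist_force: [2.0, 0.6, -0.7]
gripper_width: 0.0002
time: 4.47
tcp_pos: [0.5951, -0.0474, 0.1307]
tool_rot: [-0.099, 3.137, 0.001]
wrist_force: [5.6, 2.6, -1.4]
gripper_width: 0.0002
time: 4.63
tcp_pos: [0.593, -0.0471, 0.1308]
tool_rot: [-0.099, 3.137, 0.002]
wrist_force: [6.6, 5.9, -1.4]
gripper_width: -0.0001
```

It makes contact at x 0.596, with about 6 N in pull so far. The y component is drag because the bar moves on an arc, so I'll follow the arc from here.

```bash
python3 -m crank '[[[0,1.5,1.5,0,0,0,0.03],[0,1.5,0.6,0,0,0,0.01],[0,0,0,0,0,0,0]]]'
python3 -m crank '[[[0,1.5,0.6,0,0,0,0.01],[0,1.5,0.6,0,0,0,0.01],[0,0,0,0,0,0,0]]]'
python3 -m crank '[[[0,1.5,0.6,0,0,0,0.01],[0,1.5,0.6,0,0,0,0.01],[0,0,0,0,0,0,0]]]'
```

```text
time: 4.88
tcp_pos: [0.5887, -0.0459, 0.1304]
tool_rot: [0.037, -3.141, 0.0]
wrist_force: [0.7, -0.2, -0.1]
gripper_width: 0.0
time: 5.13
tcp_pos: [0.5857, -0.0448, 0.1303]
tool_rot: [0.004, -3.141, -0.0]
wrist_force: [-0.5, 0.6, -0.3]
gripper_width: -0.0001
time: 5.38
tcp_pos: [0.5828, -0.0435, 0.1303]
tool_rot: [-0.028, -3.141, -0.0]
wrist_force: [-0.4, 0.2, -0.1]
gripper_width: 0.0001
```

```bash
python3 -m crank '[[[0,1.5,0.6,0,0,0,0.01],[0,1.5,0.6,0,0,0,0.01],[0,3,1,0,0,0,0.02],[0,3,1,0,0,0,0.02],[0,0,0,0,0,0,0]]]'
```

```text
time: 5.8
tcp_pos: [0.5737, -0.0398, 0.1303]
tool_rot: [-0.123, -3.139, -0.0]
wrist_force: [0.3, 0.2, 0.1]
gripper_width: -0.0001
```

```bash
python3 -m crank '[[[0,7.7,2.4,0,0,0,0.05],[0,7.7,2.4,0,0,0,0.05],[0,7.7,2.4,0,0,0,0.05],[0,7.7,2.4,0,0,0,0.05],[0,0,0,0,0,0,0]]]'
python3 - <<'E'
from h import *
rel([.604,-.046,.126],1.634)
c=Cam("scene");c.save("s5.png",(200,170,400,300),4);Cam("top").save("t5.png",(130,90,290,210),5)
E
```

```text
time: 6.22
tcp_pos: [0.5444, -0.0253, 0.1304]
tool_rot: [-0.436, -3.111, -0.0]
wrist_force: [-0.1, 0.3, 0.1]
gripper_width: -0.0001
tcp [ 0.5444 -0.0253  0.1304] yaw 1.293 shift [-63.   -3.5   4.4] turn z -0.341 F [-0.1  0.3  0.1] w -0.000 t 6.22
```

View pics/s5.png

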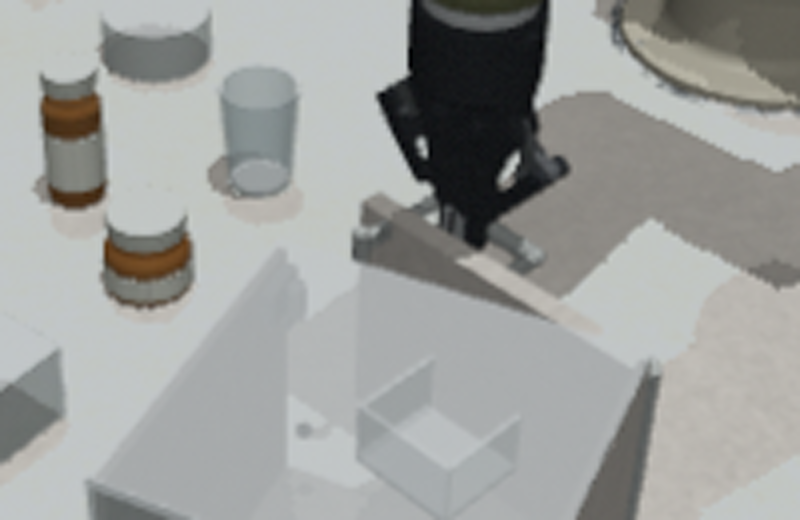

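View pics/t5.png

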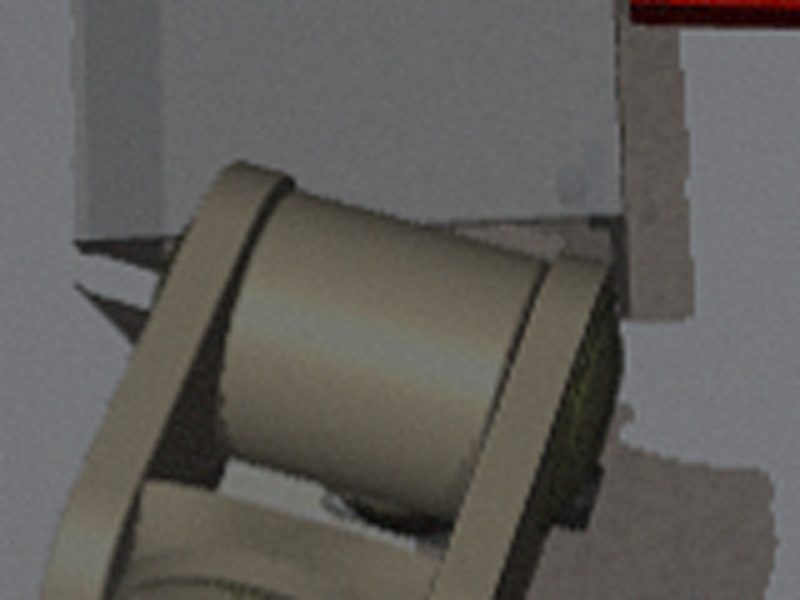

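The door is about 0.34 rad open and follows the fingers freely. I continue along the arc.

```bash
python3 -m crank '[[[0,10.7,3.5,0,0,0,0.07],[0,10.7,3.5,0,0,0,0.07],[0,10.7,3.5,0,0,0,0.07],[0,10.7,3.5,0,0,0,0.07],[0,10.7,3.5,0,0,0,0.07]]]'
python3 -m crank '[[[0,10.7,3.5,0,0,0,0.07],[0,10.7,3.5,0,0,0,0.07],[0,10.7,3.5,0,0,0,0.07],[0,10.7,3.5,0,0,0,0.07],[0,0,0,0,0,0,0]]]'
python3 - <<'E'
from h import *
rel([.604,-.046,.126],1.634-1.5)
E
```

```text
time: 6.73
tcp_pos: [0.5038, 0.0113, 0.1304]
tool_rot: [0.972, 2.987, -0.0]
wrist_force: [0.7, -1.5, -0.1]
gripper_width: -0.0
time: 7.15
tcp_pos: [0.4809, 0.0514, 0.1303]
tool_rot: [-1.376, -2.824, -0.0]
wrist_force: [-0.7, -0.3, 0.7]
gripper_width: -0.0001
tcp [0.4809 0.0514 0.1303] yaw 0.664 shift [-152.5   36.9    4.3] turn z 0.530 F [-0.7 -0.3  0.7] w -0.000 t 7.15
```

```bash
python3 -m crank '[[[0,10.7,3.5,0,0,0,0.07],[0,10.7,3.5,0,0,0,0.07],[0,10.7,3.5,0,0,0,0.07],[0,10.7,3.5,0,0,0,0.07],[0,7.7,2.4,0,0,0,0.05]]]'
python3 -m crank '[[[0,7.7,2.4,0,0,0,0.05],[0,7.7,2.4,0,0,0,0.05],[0,4.6,1.4,0,0,0,0.03],[0,1.5,0.5,0,0,0,0.01],[0,0,0,0,0,0,0]]]'
python3 - <<'E'
from h import *
rel([.604,-.046,.126],1.634-1.5)
c=Cam("scene");c.save("s6.png",(200,150,400,300),4)
E
```

```text
time: 7.57
tcp_pos: [0.4702, 0.1021, 0.1303]
tool_rot: [1.821, 2.56, -0.0]
wrist_force: [0.1, -1.2, 0.5]
gripper_width: 0.0001
time: 7.98
tcp_pos: [0.4706, 0.1244, 0.1303]
tool_rot: [1.993, 2.429, 0.0]
wrist_force: [-0.2, -0.4, 0.0]
gripper_width: 0.0001
tcp [0.4706 0.1244 0.1303] yaw 0.196 shift [-193.1   97.6    4.3] turn z 0.062 F [-0.2 -0.4  0. ] w 0.000 t 7.98
```

View pics/s6.png

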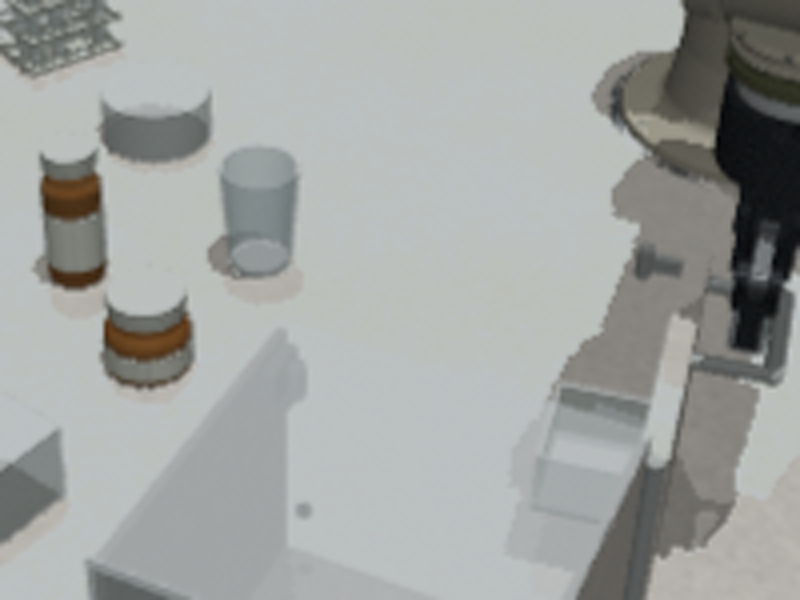

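The door stands about 1.4 rad open, with the pocket's open top visible at crop (600,430). The hook carries no load. I lift out and go to the bottle.

```bash
python3 -m crank '[[[0,0,0,25,0,0,0],[0,0,0,-25,0,0,0],[0,0,0,0,0,0,0]]]' >/dev/null --help 2>&1 | head -1; true
python3 -m crank '[[[0,0,0,-15,0,0,0],[0,0,0,-25,0,0,0],[0,0,0,-30,0,0,0],[0,0,0,-20,0,0,0],[0,0,0,0,0,0,0]]]'
```

```text
time: 8.45
tcp_pos: [0.4719, 0.1241, 0.2244]
tool_rot: [1.99, 2.423, 0.008]
wrist_force: [0.1, 0.3, -0.2]
gripper_width: 0.0002
```

My first line there was a stray call with a bad `--help` argument. The clock shows it did not run: 8.45 s is just the five lift rows plus the camera call. Now on to the bottle.

```bash
python3 -m crank '[[[0,-36,-7,0,0,0,0],[100,-36,-7,0,0,0,0],[100,-36,-7,0,0,0,0],[100,-36,-7,0,0,0,0],[100,-36,-7,0,0,0,0]]]'
python3 -m crank '[[[100,-36,-7,0,0,0,0],[100,-36,-7,0,0,0,0],[100,-36,-7,0,0,0,0],[100,-36,-7,0,0,0,0],[100,0,0,0,0,0,0]]]'
python3 - <<'E'
from h import *
rel([.4705,-.364,.21],.196)
w=Cam("wrist");w.save("w2.png");Cam("top").save("t6.png",(130,20,430,250),2.6)
E
```

```text
time: 8.87
tcp_pos: [0.4699, -0.0609, 0.2198]
tool_rot: [-1.994, -2.427, 0.0]
wrist_force: [1.1, 0.3, -0.1]
gripper_width: 0.0482
time: 9.28
tcp_pos: [0.47, -0.2112, 0.2192]
tool_rot: [-2.0, -2.423, 0.002]
wrist_force: [0.2, 1.1, 0.1]
gripper_width: 0.0856
tcp [ 0.47   -0.2112  0.2192] yaw 0.190 shift [-150.1  -28.4    9.4] turn z -0.006 F [0.2 1.1 0.1] w 0.086 t 9.28
```

View pics/w2.png

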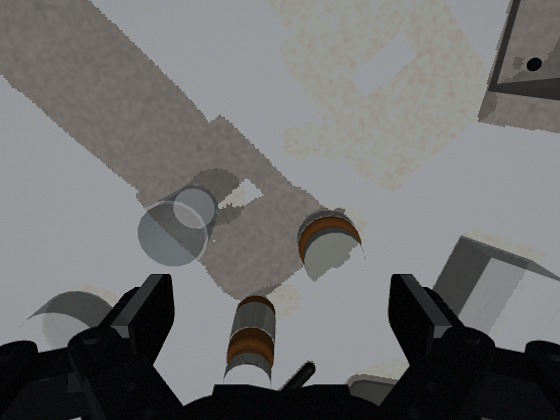

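View pics/t6.png

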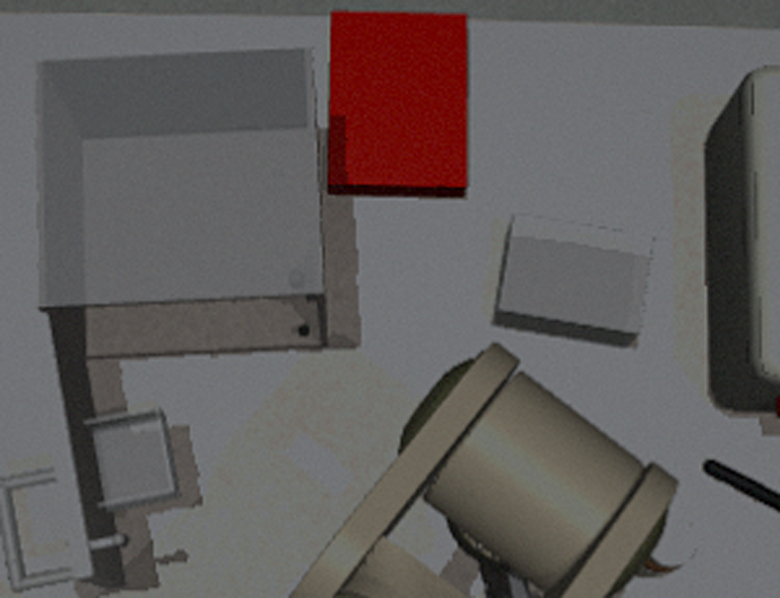

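The wrist view shows the bottle at columns 230-275, rows 297-380, and the pot at (330,245). The top view shows the door wide open with the pocket rim at crop (135,455). Measuring both.

```bash
cat > meas.py <<'E'
from h import *
def door(t):
    "door top strip from top view: points z .160-.175 left of pocket"
    uv,P=t.cloud(); H=np.array([.629,.111])
    d=np.linalg.norm(P[:,:2]-H,axis=1)
    k=(P[:,2]>.161)&(P[:,2]<.176)&(P[:,0]<.62)&(d<.215)&(P[:,1]>0)
    q=P[k]; vx,vy,x0,y0=cv2.fitLine(q[:,:2].astype(np.float32),cv2.DIST_HUBER,0,.01,.01).ravel()
    if vx>0: vx,vy=-vx,-vy
    n=np.array([-vy,vx]); c=q[:,:2]@n
    return q,np.array([vx,vy]),np.array([x0,y0]),np.percentile(c-np.array([x0,y0])@n,[2,50,98])
E
python3 - <<'E'
from meas import *
from scipy.optimize import least_squares
w=Cam("wrist"); uv,P=w.cloud()
k=(np.linalg.norm(P[:,:2]-[.4705,-.364],axis=1)<.04)&(P[:,2]>.01)&(P[:,2]<.09)
q=P[k]; f=least_squares(lambda c:np.hypot(q[:,0]-c[0],q[:,1]-c[1])-.022,[.47,-.36],loss="soft_l1",f_scale=.002)
print("bottle side fit",f.x.round(4),np.median(abs(f.fun)).round(4),len(q))
print("base center ray", w.plane([[253.5,314]],.03).round(3))
t=Cam("top"); q,v,c,e=door(t); print(len(q),"dir",v.round(3),"through",c.round(4),e.round(4),"z",np.median(q[:,2]).round(4),"yaw of tooly(=-dir)",np.arctan2(-v[1],-v[0]).round(3))
# pocket rim corners: crop/2.6+(130,20), rim z .088
cc=np.array([[95,420],[160,411],[176,496],[108,505]])/2.6+[130,20]
P=t.plane(cc,.088); print("pocket rim",P.round(4).tolist(),P.mean(0).round(4)); print(t.pts(cc.round()).round(3).tolist())
k=(P)
E
```

```text
bottle side fit [ 0.4696 -0.3657] 0.0005 2263
base center ray [[ 0.468 -0.346  0.03 ]]
864 dir [-0.978 -0.206] through [0.5157 0.0957] [-0.0084 -0.0002  0.0281] z 0.1674 yaw of tooly(=-dir) 0.208
pocket rim [[0.561, 0.0883, 0.088], [0.569, 0.0368, 0.088], [0.5012, 0.0221, 0.088], [0.4933, 0.0756, 0.088]] [0.5311 0.0557 0.088 ]
[[0.56, 0.087, 0.087], [0.584, 0.048, 0.001], [0.511, 0.033, -0.003], [0.495, 0.077, 0.074]]
```

Bottle axis at (0.470,-0.365) from the two views. Door direction yaw is 0.208 and the pocket centre about (0.531,0.062). Moving over the bottle.

```bash
python3 -m crank '[[[100,-36,-7,0,0,0,0],[100,-36,-7,0,0,0,0],[100,-36,-7,0,0,0,0],[100,-36,-7,0,0,0,-0.01],[100,-5,0,0,0,0,0]]]'
python3 -m crank '[[[100,0,0,20,0,0,0],[100,0,0,20,0,0,0],[100,0,0,0,0,0,0]]]'
python3 - <<'E'
from h import *
rel([.4698,-.365,.058],.208)
w=Cam("wrist");w.save("w3.png")
E
```

```text
time: 9.9
tcp_pos: [0.4715, -0.3607, 0.2196]
tool_rot: [1.985, 2.435, -0.002]
wrist_force: [-0.5, 0.1, 0.1]
gripper_width: 0.0855
time: 10.15
tcp_pos: [0.4714, -0.3547, 0.1766]
tool_rot: [-1.977, -2.433, -0.002]
wrist_force: [0.3, 0.6, -0.2]
gripper_width: 0.0857
tcp [ 0.4714 -0.3547  0.1766] yaw 0.206 shift [-10.4  -3.3 118.6] turn z -0.002 F [ 0.3  0.6 -0.2] w 0.086 t 10.15
```

View pics/w3.png

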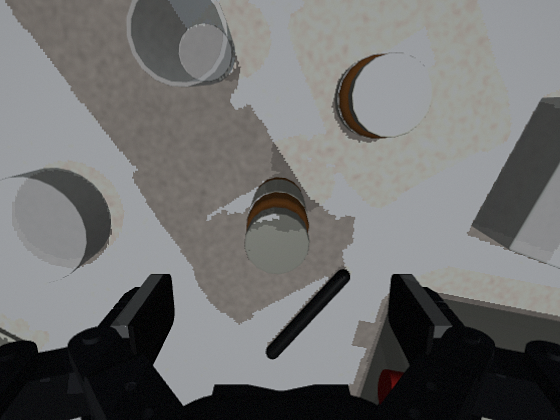

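The wrist view shows the cap centred at (277,243) between the fingers, with the marker beside it at (310,312), well below the fingers' final height.

```bash
python3 - <<'E'
from h import *
w=Cam("wrist"); print(w.plane([[277,243]],.112).round(4))
E
python3 -m crank '[[[100,-10.4,-3.3,20,0,0,0],[100,0,0,20,0,0,0],[100,0,0,20,0,0,0],[100,0,0,0,0,0,0]]]'
python3 - <<'E'
from h import *
rel([.4698,-.365,.058],.208)
w=Cam("wrist");w.save("w4.png")
E
```

```text
[[ 0.4708 -0.3661  0.112 ]]
time: 10.58
tcp_pos: [0.4704, -0.3666, 0.1183]
tool_rot: [-1.98, -2.434, -0.001]
wrist_force: [-0.8, 1.0, -1.0]
gripper_width: 0.0857
tcp [ 0.4704 -0.3666  0.1183] yaw 0.205 shift [ 1.5 -0.2 60.3] turn z -0.003 F [-0.8  1.  -1. ] w 0.086 t 10.58
```

View pics/w4.png

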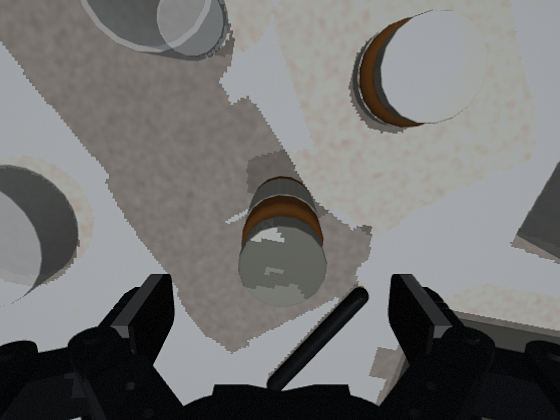

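The cap at (282,262) sits between the jaws, and everything else is clear of the fingers. Lowering and gripping with about 25 N.

```bash
python3 -m crank '[[[100,0.6,0,20,0,0,0],[100,0,0,20,0,0,0],[100,0,0,15,0,0,0],[100,0,0,5,0,0,0],[100,0,0,0,0,0,0]]]'
python3 -m crank '[[[30,0,0,0,0,0,0],[30,0,0,0,0,0,0],[30,0,0,0,0,0,0],[30,0,0,0,0,0,0],[30,0,0,0,0,0,0]]]' 30
python3 - <<'E'
from h import *
rel([.4698,-.365,.058],.208)
w=Cam("wrist");w.save("w5.png")
E
```

```text
time: 11.05
tcp_pos: [0.4712, -0.3674, 0.0612]
tool_rot: [1.983, 2.436, -0.0]
wrist_force: [-0.2, 0.0, 0.2]
gripper_width: 0.0852
time: 11.47
tcp_pos: [0.4713, -0.3679, 0.0617]
tool_rot: [1.982, 2.434, -0.0]
wrist_force: [-0.1, 1.1, 6.5]
gripper_width: 0.0431
tcp [ 0.4713 -0.3679  0.0617] yaw 0.204 shift [ 3.1 -0.9  3.7] turn z -0.004 F [-0.1  1.1  6.5] w 0.043 t 11.47
```

View pics/w5.png

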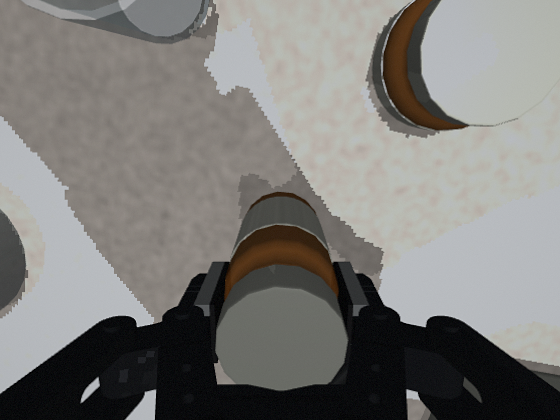

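Gripped at 43 mm, with the bottle about 2 mm toward tool +x from the pad centres. Lifting and carrying it toward the pocket, stopping short to look.

```bash
python3 -m crank '[[[30,0,0,-20,0,0,0],[30,0,0,-30,0,0,0],[30,0,0,-35,0,0,0],[30,0,0,-35,0,0,0],[30,0,0,0,0,0,0]]]'
python3 - <<'E'
from h import *
rel([.533,-.03,.182],.208)
E
```

```text
time: 11.93
tcp_pos: [0.4725, -0.3692, 0.1878]
tool_rot: [1.976, 2.427, -0.003]
wrist_force: [-0.7, -0.7, -1.4]
gripper_width: 0.0429
tcp [ 0.4725 -0.3692  0.1878] yaw 0.204 shift [320.  128.    3.2] turn z -0.004 F [-0.7 -0.7 -1.4] w 0.043 t 11.93
```

```bash
python3 -m crank '[[[30,12,5,0,0,0,0],[30,28,11,0,0,0,0],[30,35,14,0,0,0,0],[30,35,14,0,0,0,0],[30,35,14,0,0,0,0]]]'
python3 -m crank '[[[30,35,14,0,0,0,0],[30,35,14,0,0,0,0],[30,35,14,0,0,0,0],[30,35,14,0,0,0,-0.004],[30,25,10,0,0,0,0]]]'
python3 -m crank '[[[30,10,4,0,0,0,0],[30,0,0,0,0,0,0],[30,0,0,0,0,0,0]]]'
python3 - <<'E'
from meas import *
rel([.533,.059,.182],.208)
w=Cam("wrist");w.save("w6.png");t=Cam("top");t.save("t7.png",(130,130,250,220),6.5);s=Cam("scene");s.save("s7.png",(250,130,400,310),3.3)
q,v,c,e=door(t); print(len(q),v,c,e,np.arctan2(-v[1],-v[0]))
E
```

```text
time: 12.35
tcp_pos: [0.4975, -0.211, 0.1789]
tool_rot: [-1.982, -2.433, -0.0]
wrist_force: [1.0, -0.2, -2.7]
gripper_width: 0.0425
time: 12.77
tcp_pos: [0.5284, -0.0349, 0.1791]
tool_rot: [-1.975, -2.44, 0.001]
wrist_force: [0.4, -0.0, -1.9]
gripper_width: 0.0425
time: 13.02
tcp_pos: [0.5307, -0.0279, 0.1795]
tool_rot: [-1.977, -2.44, 0.001]
wrist_force: [-0.3, -0.3, -1.7]
gripper_width: 0.0424
tcp [ 0.5307 -0.0279  0.1795] yaw 0.209 shift [84.5 20.3 -2.5] turn z 0.001 F [-0.3 -0.3 -1.7] w 0.042 t 13.02
205 [-0.9899172  -0.14164716] [0.5954145  0.11345212] [-0.0078124  -0.00036352  0.00812786] 0.14212516
```

View pics/w6.png

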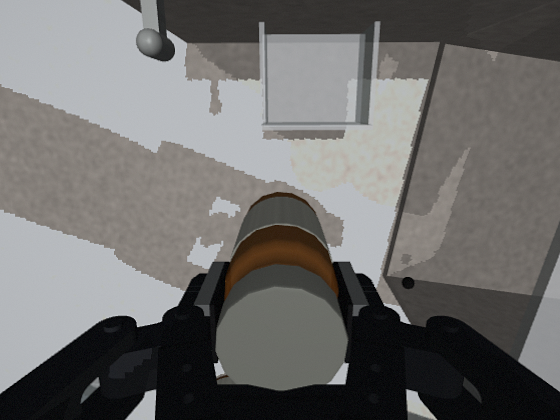

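View pics/t7.png

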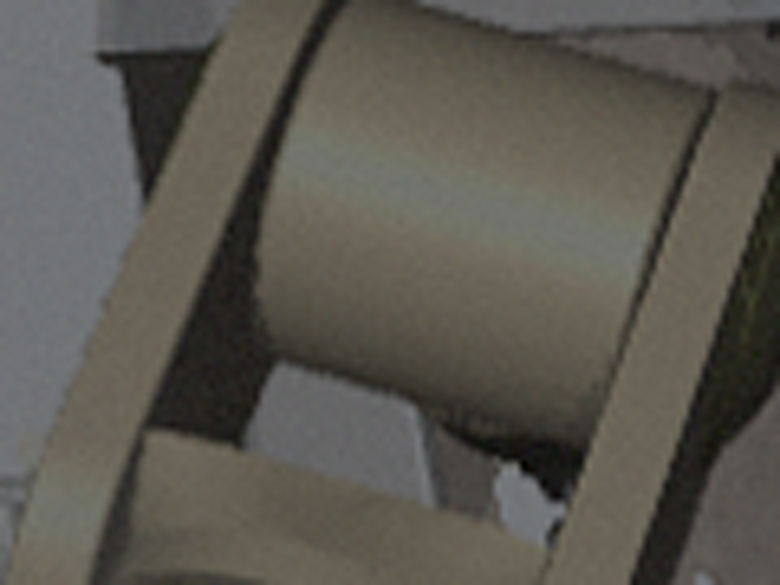

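View pics/s7.png

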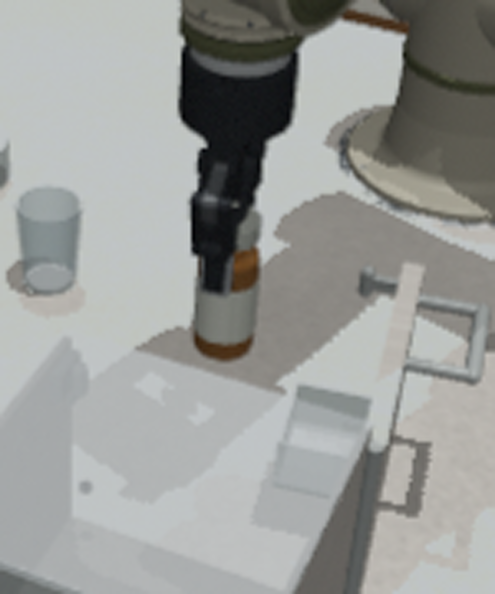

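The wrist view shows the pocket rim: front wall top from (263,125) to (367,125), parallel to the picture, so the yaw is matched. Side walls run at columns 264 and 370, and the roller post is at (152,42). I ray the rim to plane and compare with depth and scene view.

Run:
```python
from h import *
w=Cam("wrist"); w.save("w6c.png",(240,10,400,140),5)
c=w.plane([[263,125],[368,125],[264,24],[378,24]],.088); print(c.round(4).tolist())
m=(c[0]+c[1])/2; v=np.array([-.978,-.207]); n=np.array([.207,-.978]); print("front mid",m.round(4),"pocket centre est",(m[:2]-.0305*n).round(4))
for p in ([300,125],[340,126],[264,80],[371,80]): print(p,w.pts([p]).round(4))
s=Cam("scene")
# rim in scene crop /3.3 + (250,130)
cs=np.array([[303,386],[283,484],[328,493],[370,400]])/3.3+[250,130]
print("scene",s.plane(cs,.088).round(4).tolist())
```

```text
[[0.5071, 0.026, 0.088], [0.5715, 0.0394, 0.088], [0.4967, 0.0822, 0.088], [0.5616, 0.0957, 0.088]]
front mid [0.5393 0.0327 0.088 ] pocket centre est [0.533  0.0625]
[300, 125] [[0.5298 0.0307 0.0877]]
[340, 126] [[0.5544 0.0352 0.0882]]
[264, 80] [[0.5026 0.0521 0.0876]]
[371, 80] [[0.566  0.0653 0.0884]]
scene [[0.5105, 0.0332, 0.088], [0.612, 0.0607, 0.088], [0.6048, 0.0904, 0.088], [0.5006, 0.0815, 0.088]]
```

View pics/w6c.png

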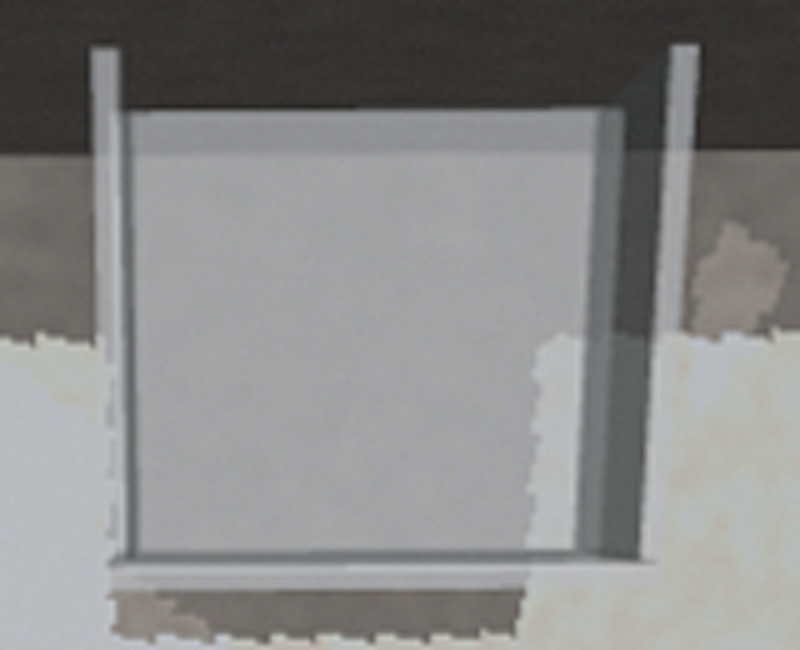

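Run:
```python
from h import *
w=Cam("wrist"); s,p,r=st()
c=w.plane([[282,337],[217,337],[347,337]],p[2]+.0503); print(c.round(4), "in tool mm",(r.inv().apply(c-p)*1000).round(1))
ax=c[0]; tgt=np.array([.533,.062,.180]); print("tool shift to bring axis there",(r.inv().apply(tgt-[ax[0],ax[1],p[2]])*1000).round(1))
uv,P=w.cloud(); q=r.inv().apply(P-p)*1000; k=(abs(q[:,1])<20)&(q[:,2]<-30)&(q[:,2]>-60)&(abs(q[:,0])<40); print(np.percentile(q[k],[2,50,98],axis=0).round(1))
```

```text
[[ 0.5293 -0.0237  0.2305]
 [ 0.5106 -0.0276  0.2305]
 [ 0.5481 -0.0198  0.2305]] in tool mm [[  5.4  -0.6 -50.3]
 [  5.5 -19.8 -50.3]
 [  5.4  18.5 -50.3]]
tool shift to bring axis there [83.2 21.2  0.2]
[[-10.6 -18.4 -51.9]
 [  8.3  -0.9 -50.7]
 [ 22.2  16.5 -37.2]]
```

```bash
python3 -m crank '[[[30,25,7,0,0,0,0],[30,30,7,0,0,0,0],[30,20,5,0,0,0,0],[30,10,2,0,0,0,0],[30,0,0,0,0,0,0]]]'
python3 -m crank '[[[30,0,0,0,0,0,0],[30,0,0,0,0,0,0]]]'
python3 - <<'E'
from h import *
rel([.533,.059,.112],.208)
w=Cam("wrist");w.save("w7.png");s=Cam("scene");s.save("s8.png",(290,170,390,300),4.5)
E
```

```text
time: 13.73
tcp_pos: [0.534, 0.0606, 0.1803]
tool_rot: [-1.976, -2.442, -0.0]
wrist_force: [-0.0, -0.3, -2.2]
gripper_width: 0.0428
time: 13.9
tcp_pos: [0.5342, 0.0582, 0.1803]
tool_rot: [1.98, 2.439, -0.0]
wrist_force: [-0.3, -0.3, -1.6]
gripper_width: 0.0427
tcp [0.5342 0.0582 0.1803] yaw 0.207 shift [ 1.  -1.1 68.3] turn z -0.001 F [-0.3 -0.3 -1.6] w 0.043 t 13.90
```

View pics/w7.png

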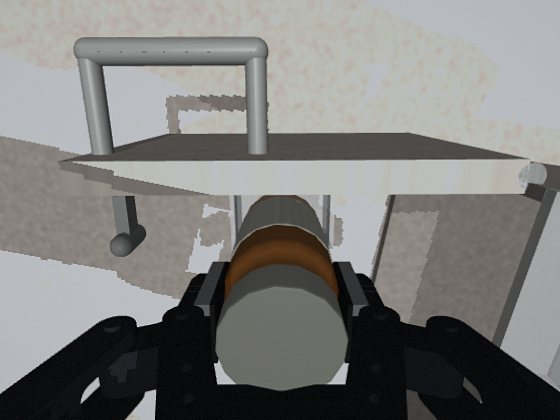

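View pics/s8.png

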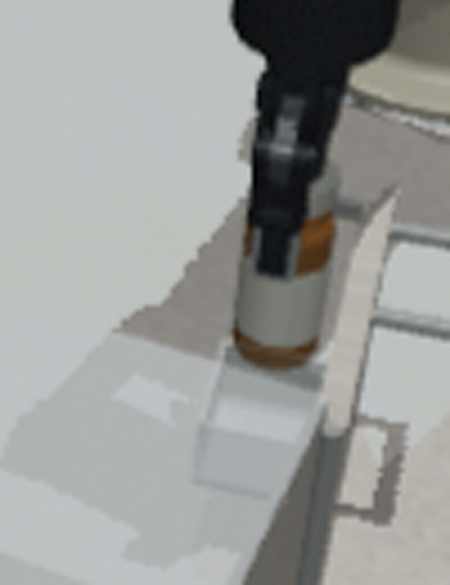

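Side walls at columns 238 and 327 straddle the bottle evenly (mid 282). The panel's inner top edge is at row 194. Checking the distance from axis to panel, then lowering.

```bash
python3 - <<'E'
from h import *
w=Cam("wrist"); s,p,r=st()
for z,px in ((.168,[[200,195],[282,195],[350,193]]),(.088,[[238,215],[327,215]])):
    print(z,(r.inv().apply(w.plane(px,z)-p)*1000).round(1).tolist())
E
python3 -m crank '[[[30,0,0,12,0,0,0],[30,0,0,12,0,0,0],[30,0,0,0,0,0,0]]]'
python3 -m crank '[[[30,0,0,8,0,0,0],[30,0,0,8,0,0,0],[30,0,0,0,0,0,0]]]'
```

```text
0.168 [[33.2, -36.3, 12.3], [33.1, -0.4, 12.3], [34.0, 29.4, 12.3]]
0.088 [[-0.4, -29.7, 92.3], [-0.4, 30.3, 92.3]]
time: 14.3
tcp_pos: [0.5332, 0.0589, 0.1543]
tool_rot: [-1.978, -2.437, 0.003]
wrist_force: [0.2, 0.4, -3.2]
gripper_width: 0.0426
time: 14.55
tcp_pos: [0.5336, 0.0593, 0.1389]
tool_rot: [-1.978, -2.438, 0.002]
wrist_force: [-0.2, 0.6, -3.0]
gripper_width: 0.0428
```

The axis is about 28 mm from the panel, as wanted. The base is below the rim with no side force. Lowering on.

```bash
python3 -m crank '[[[30,0,0,10,0,0,0],[30,0,0,8,0,0,0],[30,0,0,3,0,0,0],[30,0,0,0,0,0,0]]]'
python3 -m crank '[[[30,0,0,2,0,0,0],[30,0,0,0,0,0,0]]]'
python3 -m crank '[[[30,0,0,1.5,0,0,0],[30,0,0,0,0,0,0]]]'
```

```text
time: 14.88
tcp_pos: [0.5337, 0.0595, 0.1183]
tool_rot: [-1.978, -2.439, 0.002]
wrist_force: [-0.5, 0.4, -1.7]
gripper_width: 0.0426
time: 15.05
tcp_pos: [0.5342, 0.0594, 0.1173]
tool_rot: [1.979, 2.44, 0.0]
wrist_force: [0.0, -0.3, -2.3]
gripper_width: 0.0423
time: 15.22
tcp_pos: [0.5342, 0.0594, 0.1158]
tool_rot: [1.979, 2.44, 0.0]
wrist_force: [0.2, -0.6, -1.6]
gripper_width: 0.0429
```

```bash
python3 -m crank '[[[30,0,0,2,0,0,0],[30,0,0,0,0,0,0]]]'
python3 -m crank '[[[30,0,0,1.5,0,0,0],[30,0,0,0,0,0,0]]]'
python3 -m crank '[[[30,0,0,1,0,0,0],[30,0,0,0,0,0,0]]]'
python3 - <<'E'
from h import *
rel([.533,.059,.112],.208)
w=Cam("wrist");w.save("w8.png");s=Cam("scene");s.save("s9.png",(290,170,390,300),4.5)
E
```

```text
time: 15.38
tcp_pos: [0.5341, 0.0594, 0.1136]
tool_rot: [-1.979, -2.44, 0.0]
wrist_force: [0.6, 1.0, -2.0]
gripper_width: 0.0426
time: 15.55
tcp_pos: [0.534, 0.0594, 0.1121]
tool_rot: [-1.979, -2.44, 0.0]
wrist_force: [0.2, -0.3, -2.0]
gripper_width: 0.0428
time: 15.72
tcp_pos: [0.5341, 0.0594, 0.1111]
tool_rot: [-1.979, -2.44, 0.0]
wrist_force: [0.2, -0.3, -1.5]
gripper_width: 0.0427
tcp [0.5341 0.0594 0.1111] yaw 0.208 shift [-0.2 -1.2 -0.9] turn z -0.000 F [ 0.2 -0.3 -1.5] w 0.043 t 15.72
```

View pics/s9.png

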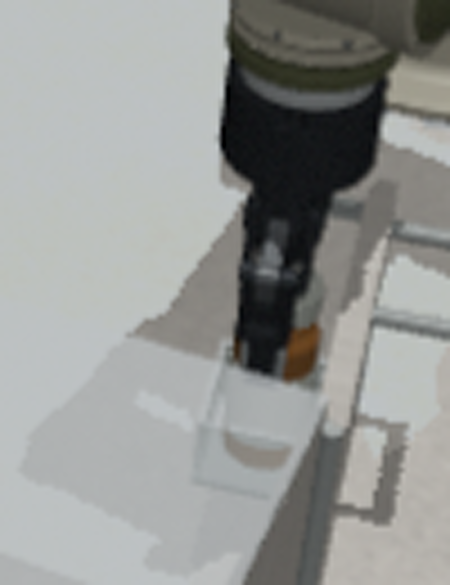

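The bottle is inside the pocket; its base shows through the clear wall at crop (255,450). The wrist still carries its weight, so I lower until the floor takes it.

```bash
for i in 1; do python3 -m crank '[[[30,0,0,0.7,0,0,0],[30,0,0,0,0,0,0]]]'; done
python3 -m crank '[[[30,0,0,0.7,0,0,0],[30,0,0,0,0,0,0]]]'
```

```text
time: 15.98
tcp_pos: [0.5343, 0.0594, 0.1107]
tool_rot: [1.979, 2.44, 0.0]
wrist_force: [-1.2, -0.1, -1.2]
gripper_width: 0.0427
time: 16.15
tcp_pos: [0.5344, 0.0593, 0.1107]
tool_rot: [1.978, 2.44, 0.0]
wrist_force: [-2.5, -0.5, 5.4]
gripper_width: 0.0427
```

```bash
python3 -m crank '[[[30,0,0,0.7,0,0,0],[30,0,0,0,0,0,0]]]'
```

```text
time: 16.32
tcp_pos: [0.5345, 0.0592, 0.1106]
tool_rot: [1.977, 2.439, 0.0]
wrist_force: [-4.7, -1.8, 11.3]
gripper_width: 0.0427
```

The floor is reached (z 0.1107). I back off 1 mm to unload and open.

```bash
python3 -m crank '[[[30,0,0,-1.2,0,0,0],[30,0,0,0,0,0,0]]]'
python3 -m crank '[[[60,0,0,0,0,0,0],[75,0,0,0,0,0,0],[85,0,0,0,0,0,0],[85,0,0,0,0,0,0],[85,0,0,0,0,0,0]]]'
python3 - <<'E'
from h import *
rel([.533,.059,.112],.208)
w=Cam("wrist");w.save("w9.png");s=Cam("scene");s.save("s10.png",(290,170,390,300),4.5)
E
```

```text
time: 16.48
tcp_pos: [0.5343, 0.0595, 0.1107]
tool_rot: [1.979, 2.44, 0.001]
wrist_force: [-1.3, -0.2, 5.4]
gripper_width: 0.0429
time: 16.9
tcp_pos: [0.5351, 0.0594, 0.1109]
tool_rot: [1.978, 2.438, 0.003]
wrist_force: [5.1, 0.8, 2.3]
gripper_width: 0.0721
tcp [0.5351 0.0594 0.1109] yaw 0.208 shift [-0.  -2.2 -1.1] turn z -0.000 F [5.1 0.8 2.3] w 0.072 t 16.90
```

View pics/w9.png

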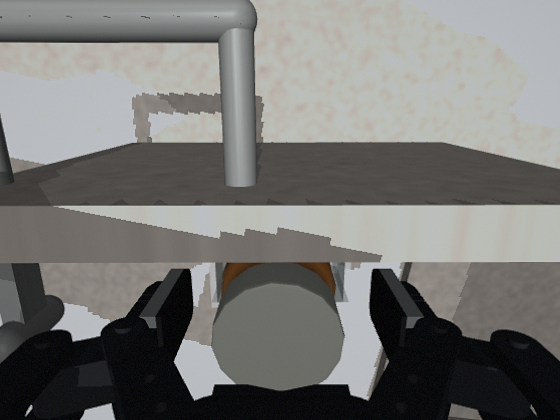

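View pics/s10.png

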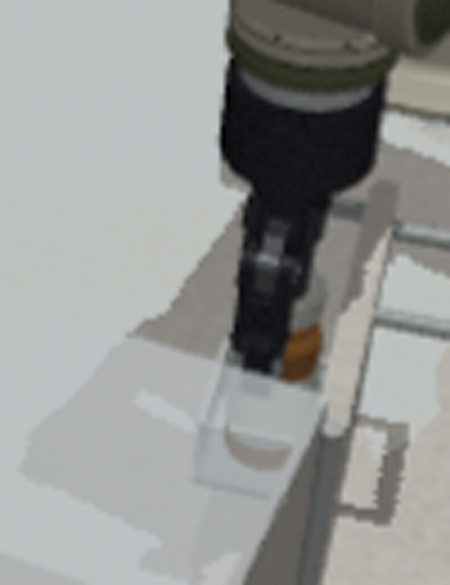

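The bottle stands alone (cap at columns 213-343, fingers at 190 and 372), but I read 5 N along x. Probably the free-edge-side knuckle touches the roller at (20,310). I narrow slightly, then lift straight up.

```bash
python3 -m crank '[[[70,0,0,0,0,0,0],[70,0,0,0,0,0,0],[70,0,0,0,0,0,0]]]'
python3 - <<'E'
from h import *
rel([.533,.059,.112],.208); w=Cam("wrist");w.save("w10.png")
s=bot.read_state(); print(s["wrist_torque"].round(2))
E
```

```text
time: 17.25
tcp_pos: [0.5338, 0.0594, 0.1101]
tool_rot: [-1.978, -2.439, 0.001]
wrist_force: [-0.1, -0.3, -1.1]
gripper_width: 0.0597
tcp [0.5338 0.0594 0.1101] yaw 0.208 shift [-0.2 -0.8 -1.9] turn z 0.000 F [-0.1 -0.3 -1.1] w 0.060 t 17.25
[-0.01  0.03 -0.03]
```

View pics/w10.png

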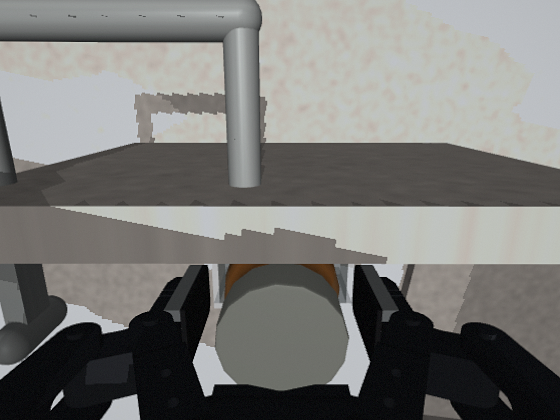

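The force is gone and the fingers are just clear of the cap on both sides. Lifting straight up.

```bash
python3 -m crank '[[[70,0,0,-10,0,0,0],[70,0,0,-15,0,0,0],[70,0,0,-25,0,0,0],[70,0,0,-35,0,0,0],[70,0,0,-35,0,0,0]]]'
python3 -m crank '[[[70,-30,0,0,0,0,0],[70,-30,0,0,0,0,0],[70,-20,0,0,0,0,0],[70,0,0,0,0,0,0]]]'
python3 - <<'E'
from meas import *
rel([.533,.059,.112],.208); w=Cam("wrist");w.save("w11.png");Cam("top").save("t8.png",(130,90,250,220),5);Cam("scene").save("s11.png",(250,130,400,310),3.3)
E
```

```text
time: 17.72
tcp_pos: [0.5336, 0.0594, 0.2322]
tool_rot: [-1.978, -2.439, 0.001]
wrist_force: [0.6, 0.5, -0.0]
gripper_width: 0.0597
time: 18.05
tcp_pos: [0.5511, -0.022, 0.231]
tool_rot: [1.982, 2.436, -0.001]
wrist_force: [0.4, 0.1, 0.2]
gripper_width: 0.0597
tcp [ 0.5511 -0.022   0.231 ] yaw 0.205 shift [ 83.1  -1.2 118.9] turn z -0.003 F [0.4 0.1 0.2] w 0.060 t 18.05
```

View pics/w11.png

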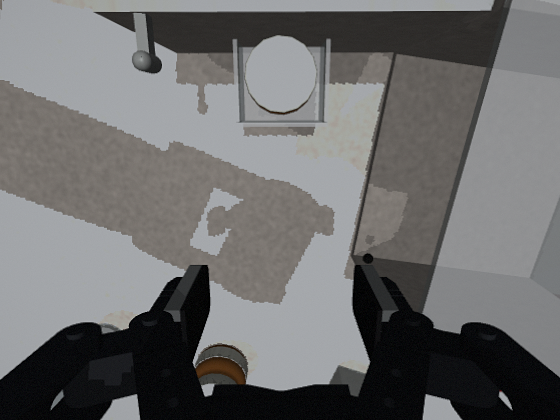

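View pics/t8.png

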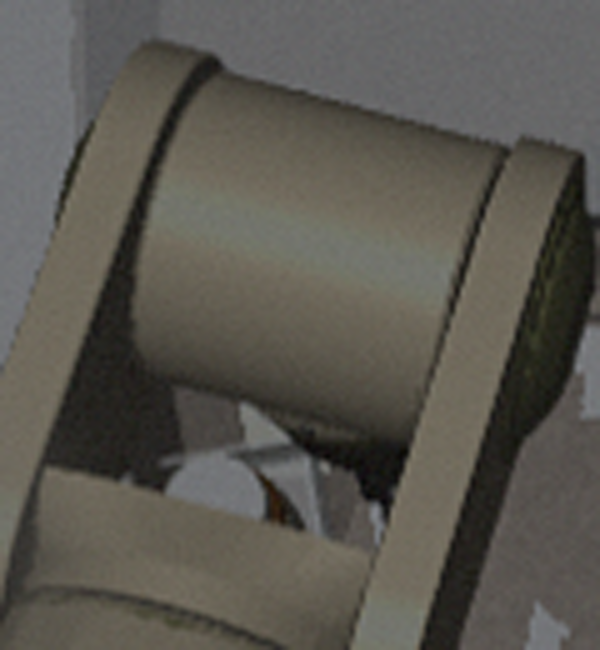

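View pics/s11.png

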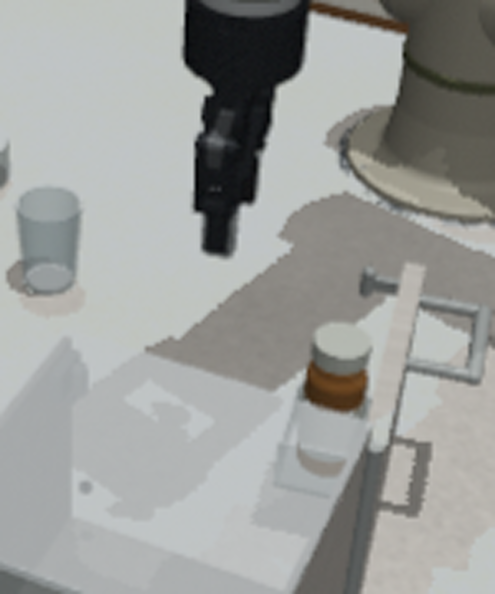

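The bottle stands upright, free in the pocket: cap at wrist (281,75), and the scene crop at (335,385) shows it standing straight. Next I re-enter the bar's gap with shut fingers. From there I can push on the panel and the door cannot run away.

Run:
```python
from h import *
w=Cam("wrist"); c=w.plane([[281,75]],.161)[0]; m=(w.plane([[240,122],[324,122]],.088)).mean(0); v=np.array([-.978,-.207]); n=np.array([.207,-.978])
pc=m[:2]-.0305*n; d=c[:2]-pc; print("cap",c.round(4),"pocket",pc.round(4),"offset x,y door",(d@n*1e3).round(1),(-d@v*1e3).round(1)); print("cap depth",w.pts([[281,75]]).round(4))
rel([.470,.114,.225],.208)
```

```text
cap [0.5319 0.0663 0.161 ] pocket [0.5323 0.0686] offset x,y door 2.2 -0.8
cap depth [[0.5319 0.0663 0.1612]]
tcp [ 0.5505 -0.018   0.2307] yaw 0.209 shift [145.8 -51.4   5.7] turn z 0.001 F [ 0.2  0.1 -0.4] w 0.060 t 18.25
```

The cap top is at 0.161 as it should be, and 2 mm off the pocket's centre. The pocket seems about 5 mm further out than before, so the door may have opened slightly. I'll check again from above the bar.

```bash
python3 -m crank '[[[0,20,-9,0,0,0,0],[0,32,-11,0,0,0,0],[0,32,-11,0,0,0,0],[0,32,-11,0,0,0,0],[0,0,0,0,0,0,0]]]'
python3 -m crank '[[[0,0,0,0,0,0,0],[0,0,0,0,0,0,0]]]'
python3 - <<'E'
from h import *
w=Cam("wrist"); w.save("w12.png"); rel([.470,.114,.225],.208)
E
```

```text
time: 18.67
tcp_pos: [0.4827, 0.0907, 0.231]
tool_rot: [-1.972, -2.444, -0.001]
wrist_force: [0.1, 0.8, 0.1]
gripper_width: 0.0008
time: 18.83
tcp_pos: [0.4857, 0.0864, 0.2307]
tool_rot: [1.977, 2.441, 0.0]
wrist_force: [-0.0, -0.8, -1.6]
gripper_width: -0.0002
tcp [0.4859 0.0859 0.2305] yaw 0.208 shift [30.8 -9.7  5.5] turn z 0.000 F [ 0.3 -0.6  0.4] w 0.000 t 18.88
```

View pics/w12.png

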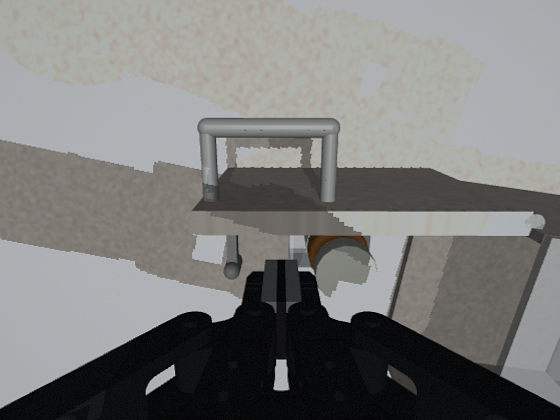

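The wrist view shows the bar from (203,128) to (335,128), level, so the yaw is still right. The panel's top spans rows 211-235 and the bottle is at (340,260). Computing the gap centre from these.

Run:
```python
from h import *
w=Cam("wrist"); s,p,r=st()
f=lambda px,z:(r.inv().apply(w.plane(px,z)-p)*1000).round(1).tolist()
print("bar top row centre",f([[207,128],[330,128]],.142)); print("panel outer",f([[230,212],[400,212]],.168)); print("panel inner",f([[230,235],[400,235]],.168))
print("free edge",f([[194,212],[530,212]],.168)); q=w.pts([[240,126],[300,126]]); print(q.round(4)[:, 2])
```

```text
bar top row centre [[57.5, -46.5, 88.4], [57.5, 29.6, 88.4]]
panel outer [[11.0, -30.7, 62.4], [11.0, 69.2, 62.4]]
panel inner [[-3.4, -31.2, 62.4], [-3.4, 70.5, 62.4]]
free edge [[11.0, -51.8, 62.4], [11.0, 145.1, 62.4]]
[0.1494 0.149 ]
```

Consistent: the bar is 46.5 mm off the face and the gap centre is at +31, −8.5 mm. Going there and lowering.

```bash
python3 -m crank '[[[0,16,-4.5,0,0,0,0],[0,15,-4,0,0,0,0],[0,0,0,20,0,0,0],[0,0,0,20,0,0,0],[0,0,0,0,0,0,0]]]'
python3 -m crank '[[[0,0,0,0,0,0,0]]]'
python3 - <<'E'
from h import *
rel([.470,.114,.129],.208)
w=Cam("wrist"); w.save("w13.png");Cam("scene").save("s12.png",(300,130,400,290),3.7)
E
```

```text
time: 19.35
tcp_pos: [0.4696, 0.1141, 0.1873]
tool_rot: [-1.977, -2.436, 0.006]
wrist_force: [-0.2, -0.8, -0.5]
gripper_width: 0.0002
time: 19.43
tcp_pos: [0.471, 0.114, 0.1902]
tool_rot: [-1.979, -2.438, 0.002]
wrist_force: [-0.0, 0.6, 0.9]
gripper_width: -0.0001
tcp [0.471  0.114  0.1902] yaw 0.207 shift [ 0.1 -0.9 61.2] turn z -0.001 F [-0.   0.6  0.9] w -0.000 t 19.43
```

View pics/w13.png

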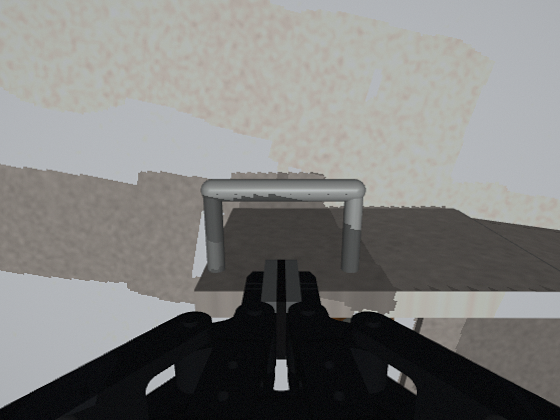

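View pics/s12.png

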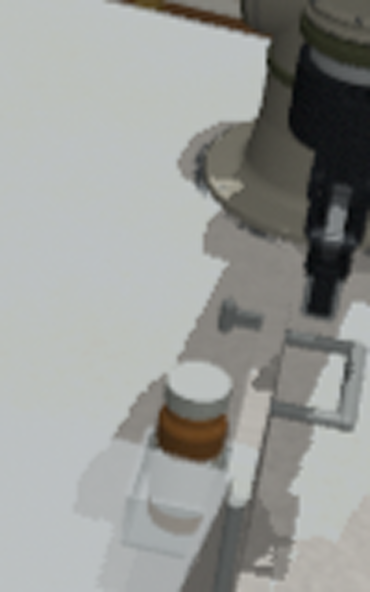

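The fingers are centred between the posts (columns 207-363 in the wrist view). This matches the model position, so the door did not move. Lowering into the gap.

```bash
python3 -m crank '[[[0,0,0,15,0,0,0],[0,0,0,15,0,0,0],[0,0,0,0,0,0,0]]]'
python3 -m crank '[[[0,0,0,15,0,0,0],[0,0,0,14,0,0,0],[0,0,0,0,0,0,0]]]'
python3 - <<'E'
from h import *
rel([.470,.114,.129],.208)
E
```

```text
time: 19.78
tcp_pos: [0.4704, 0.1143, 0.1593]
tool_rot: [-1.978, -2.438, 0.002]
wrist_force: [-0.6, 0.2, -0.2]
gripper_width: 0.0001
time: 20.03
tcp_pos: [0.4705, 0.1144, 0.1307]
tool_rot: [-1.978, -2.438, 0.002]
wrist_force: [-1.4, 0.1, -0.7]
gripper_width: 0.0001
tcp [0.4705 0.1144 0.1307] yaw 0.208 shift [-0.3 -0.6  1.7] turn z -0.000 F [-1.4  0.1 -0.7] w 0.000 t 20.03
```

Now push: ease the fingers onto the panel, then follow the arc back.

```bash
python3 -m crank '[[[0,-4,0,0,0,0,0],[0,-3,0,0,0,0,0],[0,-2,0,0,0,0,0],[0,0,0,0,0,0,0]]]'
python3 -m crank '[[[0,-1.6,-0.2,0,0,0,-0.01],[0,-3.1,-0.5,0,0,0,-0.02],[0,-4.7,-0.7,0,0,0,-0.03],[0,-6.2,-1,0,0,0,-0.04],[0,-6.2,-1,0,0,0,-0.04]]]'
python3 -m crank '[[[0,-6.2,-1,0,0,0,-0.04],[0,-6.2,-1,0,0,0,-0.04],[0,-6.2,-1,0,0,0,-0.04],[0,-6.2,-1,0,0,0,-0.04],[0,-6.2,-1,0,0,0,-0.04]]]'
python3 - <<'E'
from h import *
rel([.470,.114,.129],.208)
Cam("scene").save("s13.png",(240,150,400,310),4)
E
```

```text
time: 20.37
tcp_pos: [0.4734, 0.1052, 0.1323]
tool_rot: [1.979, 2.438, 0.001]
wrist_force: [0.5, -0.8, 0.0]
gripper_width: -0.0003
time: 20.78
tcp_pos: [0.4753, 0.0837, 0.1317]
tool_rot: [1.799, 2.575, 0.001]
wrist_force: [0.4, 0.3, -0.3]
gripper_width: 0.0
time: 21.2
tcp_pos: [0.4836, 0.0534, 0.1317]
tool_rot: [1.534, 2.741, 0.001]
wrist_force: [1.0, 1.6, 0.2]
gripper_width: -0.0001
tcp [0.4836 0.0534 0.1317] yaw 0.551 shift [58.8 20.1  2.7] turn z 0.343 F [1.  1.6 0.2] w -0.000 t 21.20
```

View pics/s13.png

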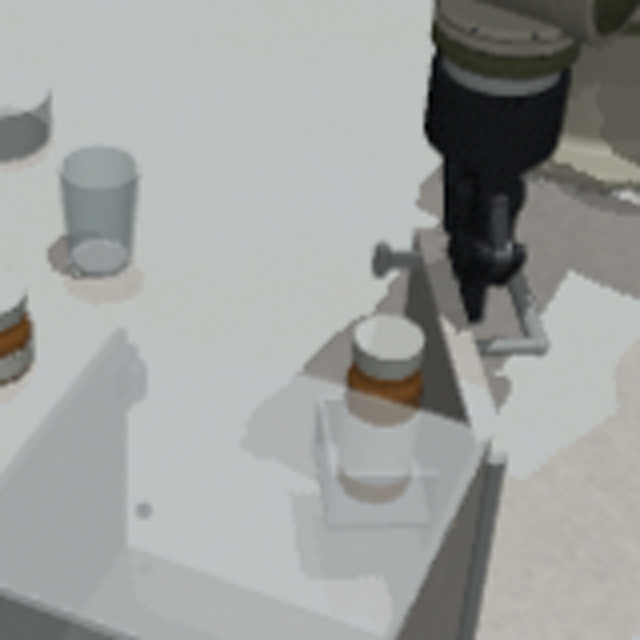

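The door follows and the bottle stays upright in the pocket (crop (385,400)). Continuing.

```bash
python3 -m crank '[[[0,-6.2,-1,0,0,0,-0.04],[0,-6.2,-1,0,0,0,-0.04],[0,-6.2,-1,0,0,0,-0.04],[0,-6.2,-1,0,0,0,-0.04],[0,-6.2,-1,0,0,0,-0.04]]]'
python3 -m crank '[[[0,-6.2,-1,0,0,0,-0.04],[0,-6.2,-1,0,0,0,-0.04],[0,-6.2,-1,0,0,0,-0.04],[0,-6.2,-1,0,0,0,-0.04],[0,-6.2,-1,0,0,0,-0.04]]]'
python3 -m crank '[[[0,-6.2,-1,0,0,0,-0.04],[0,-6.2,-1,0,0,0,-0.04],[0,-6.2,-1,0,0,0,-0.04],[0,-4.7,-0.7,0,0,0,-0.03],[0,-3.1,-0.5,0,0,0,-0.02]]]'
python3 - <<'E'
from meas import *
s,p,r=st(); rel([.470,.114,.129],1.634)
H=np.array([.629,.111]); d=p[:2]-H
y=r.as_matrix()[:2,1]; x=r.as_matrix()[:2,0]; print("door coords of tcp if aligned", -(d@x)*1e3, (d@y)*1e3, "theta from pos assuming (-27,-155)", np.arctan2(-155,-27)-np.arctan2(d[1],d[0])+.063)
Cam("scene").save("s14.png",(240,170,400,310),4)
E
```

```text
time: 21.67
tcp_pos: [0.4976, 0.0256, 0.1316]
tool_rot: [-1.254, -2.88, -0.0]
wrist_force: [0.5, 1.6, 0.6]
gripper_width: 0.0
time: 22.08
tcp_pos: [0.5171, 0.001, 0.1316]
tool_rot: [-0.96, -2.991, -0.0]
wrist_force: [-0.3, -0.0, 0.4]
gripper_width: 0.0001
time: 22.5
tcp_pos: [0.5374, -0.0166, 0.1315]
tool_rot: [-0.704, -3.062, 0.0]
wrist_force: [-1.2, 0.4, 0.3]
gripper_width: -0.0001
tcp [ 0.5374 -0.0166  0.1315] yaw 1.119 shift [117.7  88.1   2.5] turn z -0.515 F [-1.2  0.4  0.3] w -0.000 t 22.50
door coords of tcp if aligned -26.68451035081753 -154.82500185718322 theta from pos assuming (-27,-155) 0.5130991730505319
```

View pics/s14.png

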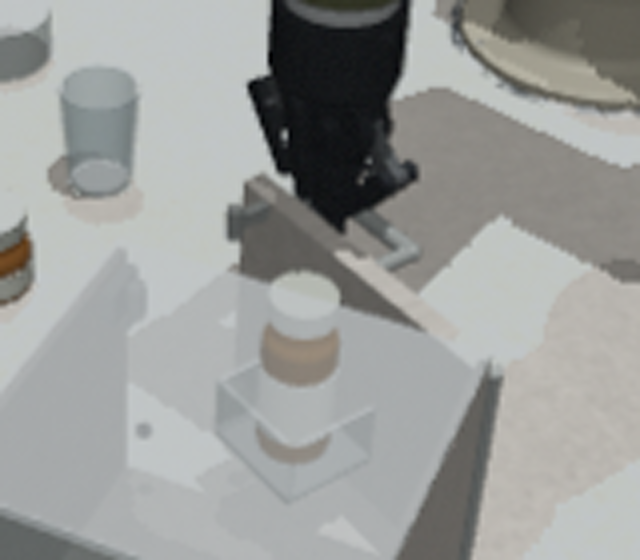

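Door at about 0.51 rad, bottle upright. Slowing down.

```bash
python3 -m crank '[[[0,-4.7,-0.75,0,0,0,-0.03],[0,-4.7,-0.75,0,0,0,-0.03],[0,-4.7,-0.75,0,0,0,-0.03],[0,-4.7,-0.75,0,0,0,-0.03],[0,-4.7,-0.75,0,0,0,-0.03]]]'
python3 -m crank '[[[0,-4.7,-0.75,0,0,0,-0.03],[0,-4.7,-0.75,0,0,0,-0.03],[0,-4.7,-0.75,0,0,0,-0.03],[0,-4.7,-0.75,0,0,0,-0.03],[0,-3.1,-0.5,0,0,0,-0.02]]]'
python3 -m crank '[[[0,-3.1,-0.5,0,0,0,-0.02],[0,-3.1,-0.5,0,0,0,-0.02],[0,0,0,0,0,0,0]]]'
python3 - <<'E'
from meas import *
s,p,r=st(); rel([.470,.114,.129],1.634)
H=np.array([.629,.111]); d=p[:2]-H
y=r.as_matrix()[:2,1]; x=r.as_matrix()[:2,0]; print("door coords of tcp if aligned", -(d@x)*1e3, (d@y)*1e3)
E
```

```text
time: 22.97
tcp_pos: [0.5573, -0.0288, 0.1314]
tool_rot: [-0.473, -3.105, -0.0]
wrist_force: [-0.8, 0.8, 1.1]
gripper_width: -0.0
time: 23.38
tcp_pos: [0.5779, -0.0376, 0.1314]
tool_rot: [-0.254, -3.131, 0.0]
wrist_force: [-0.9, -0.2, 0.0]
gripper_width: 0.0001
time: 23.63
tcp_pos: [0.5842, -0.0397, 0.1314]
tool_rot: [0.191, 3.135, -0.0]
wrist_force: [0.6, -0.4, 0.3]
gripper_width: -0.0
tcp [ 0.5842 -0.0397  0.1314] yaw 1.449 shift [132.  138.7   2.4] turn z -0.185 F [ 0.6 -0.4  0.3] w -0.000 t 23.63
door coords of tcp if aligned -26.157196910575973 -155.0211456507624
```

```bash
python3 -m crank '[[[0,-3.1,-0.5,0,0,0,-0.02],[0,-3.1,-0.5,0,0,0,-0.02],[0,-3.1,-0.5,0,0,0,-0.02],[0,-1.6,-0.25,0,0,0,-0.01],[0,0,0,0,0,0,0]]]'
python3 -m crank '[[[0,-1.6,-0.25,0,0,0,-0.01],[0,-1.6,-0.25,0,0,0,-0.01],[0,0,0,0,0,0,0]]]'
python3 -m crank '[[[0,-1.6,-0.25,0,0,0,-0.01],[0,0,0,0,0,0,0]]]'
```

```text
time: 24.05
tcp_pos: [0.5948, -0.0425, 0.1314]
tool_rot: [0.082, 3.14, -0.0]
wrist_force: [-0.2, -0.1, -1.4]
gripper_width: 0.0003
time: 24.3
tcp_pos: [0.5979, -0.0431, 0.1314]
tool_rot: [0.05, 3.141, -0.0]
wrist_force: [0.3, 0.1, -0.7]
gripper_width: -0.0001
time: 24.47
tcp_pos: [0.5994, -0.0434, 0.1314]
tool_rot: [0.035, 3.141, -0.0]
wrist_force: [0.3, 0.3, 0.8]
gripper_width: -0.0003
```

```bash
python3 -m crank '[[[0,-1.6,-0.25,0,0,0,-0.01],[0,0,0,0,0,0,0]]]'
```

```text
time: 24.63
tcp_pos: [0.601, -0.0437, 0.1314]
tool_rot: [0.019, 3.141, -0.0]
wrist_force: [0.4, -0.8, 0.4]
gripper_width: 0.0003
```

```bash
python3 -m crank '[[[0,-1.6,-0.25,0,0,0,-0.01],[0,0,0,0,0,0,0]]]'
```

```text
time: 24.8
tcp_pos: [0.6026, -0.044, 0.1314]
tool_rot: [0.003, 3.141, -0.0]
wrist_force: [-0.1, 0.1, -0.8]
gripper_width: -0.0003
```

```bash
python3 -m crank '[[[0,-1,-0.15,0,0,0,-0.007],[0,0,0,0,0,0,0]]]'
```

```text
time: 24.97
tcp_pos: [0.6032, -0.044, 0.1314]
tool_rot: [0.007, -3.141, -0.0]
wrist_force: [-1.2, -0.3, 0.9]
gripper_width: 0.0002
```

```bash
python3 -m crank '[[[0,-1,-0.15,0,0,0,-0.007],[0,0,0,0,0,0,0]]]'
```

```text
time: 25.13
tcp_pos: [0.6037, -0.0442, 0.1314]
tool_rot: [0.018, -3.139, -0.0]
wrist_force: [-5.9, 0.0, 1.6]
gripper_width: 0.0004
```

```bash
python3 -m crank '[[[0,-1,-0.15,0,0,0,-0.007],[0,0,0,0,0,0,0]]]'
```

```text
time: 25.3
tcp_pos: [0.6045, -0.0443, 0.1314]
tool_rot: [0.03, -3.139, -0.0]
wrist_force: [-8.3, -0.9, 2.9]
gripper_width: -0.0
```

```bash
python3 -m crank '[[[0,-1,-0.15,0,0,0,-0.007],[0,0,0,0,0,0,0]]]'
```

```text
time: 25.47
tcp_pos: [0.6055, -0.0445, 0.1314]
tool_rot: [0.04, -3.138, -0.0]
wrist_force: [-7.9, 0.4, 4.3]
gripper_width: 0.0001
```

Catch felt at about 8 N. Smaller steps now.

```bash
python3 -m crank '[[[0,-0.8,-0.1,0,0,0,-0.005],[0,0,0,0,0,0,0]]]'
```

```text
time: 25.63
tcp_pos: [0.6064, -0.0446, 0.1314]
tool_rot: [0.048, -3.139, -0.0]
wrist_force: [-7.5, -1.0, 3.8]
gripper_width: -0.0001
```

```bash
python3 -m crank '[[[0,-0.8,-0.1,0,0,0,-0.005],[0,0,0,0,0,0,0]]]'
```

```text
time: 25.8
tcp_pos: [0.6074, -0.0447, 0.1314]
tool_rot: [0.056, -3.139, 0.0]
wrist_force: [-5.4, -0.7, 3.2]
gripper_width: -0.0001
```

```bash
python3 -m crank '[[[0,-0.8,-0.1,0,0,0,-0.005],[0,0,0,0,0,0,0]]]'
```

```text
time: 25.97
tcp_pos: [0.6086, -0.0449, 0.1314]
tool_rot: [0.063, -3.14, 0.0]
wrist_force: [-2.8, -1.4, 2.1]
gripper_width: 0.0003
```

```bash
python3 -m crank '[[[0,-0.8,-0.1,0,0,0,-0.005],[0,0,0,0,0,0,0]]]'
```

```text
time: 26.13
tcp_pos: [0.6099, -0.0449, 0.1314]
tool_rot: [-0.071, 3.14, -0.0]
wrist_force: [-0.6, -0.4, -0.1]
gripper_width: 0.0002
```

The peak is passed and the force has dropped to zero, so the door has snapped ahead. Closing up on the seated panel gently.

```bash
python3 -m crank '[[[0,-0.8,0,0,0,0,-0.005],[0,0,0,0,0,0,0]]]'
```

```text
time: 26.3
tcp_pos: [0.6107, -0.0446, 0.1314]
tool_rot: [-0.079, 3.14, 0.0]
wrist_force: [0.1, 0.1, -0.0]
gripper_width: -0.0001
```

```bash
python3 -m crank '[[[0,-0.7,0,0,0,0,-0.005],[0,0,0,0,0,0,0]]]'
```

```text
time: 26.47
tcp_pos: [0.6113, -0.0446, 0.1314]
tool_rot: [-0.087, 3.14, 0.0]
wrist_force: [-0.2, -0.8, -0.5]
gripper_width: -0.0003
```

```bash
python3 -m crank '[[[0,-0.6,0,0,0,0,-0.005],[0,0,0,0,0,0,0]]]'
```

```text
time: 26.63
tcp_pos: [0.6118, -0.0446, 0.1314]
tool_rot: [-0.095, 3.14, 0.0]
wrist_force: [0.7, 1.1, -0.8]
gripper_width: -0.0
```

```bash
python3 -m crank '[[[0,-0.6,0,0,0,0,0],[0,0,0,0,0,0,0]]]'
```

```text
time: 26.8
tcp_pos: [0.6124, -0.0446, 0.1314]
tool_rot: [-0.095, 3.14, -0.0]
wrist_force: [-0.3, 0.6, 0.6]
gripper_width: 0.0
```

```bash
python3 -m crank '[[[0,-0.6,0,0,0,0,0],[0,0,0,0,0,0,0]]]'
```

```text
time: 26.97
tcp_pos: [0.613, -0.0446, 0.1314]
tool_rot: [-0.094, 3.14, -0.0]
wrist_force: [0.5, -0.4, 0.7]
gripper_width: 0.0
```

```bash
python3 -m crank '[[[0,-0.6,0,0,0,0,0],[0,0,0,0,0,0,0]]]'
```

```text
time: 27.13
tcp_pos: [0.6136, -0.0446, 0.1314]
tool_rot: [-0.095, 3.14, -0.0]
wrist_force: [-1.3, 0.5, -0.3]
gripper_width: -0.0
```

```bash
python3 -m crank '[[[0,-0.6,0,0,0,0,0],[0,0,0,0,0,0,0]]]'
```

```text
time: 27.3
tcp_pos: [0.6142, -0.0445, 0.1314]
tool_rot: [-0.094, 3.14, -0.0]
wrist_force: [0.7, 0.3, -0.9]
gripper_width: -0.0003
```

```bash
python3 -m crank '[[[0,-0.5,0,0,0,0,0],[0,0,0,0,0,0,0]]]'
```

```text
time: 27.47
tcp_pos: [0.6145, -0.0445, 0.1314]
tool_rot: [0.095, -3.14, -0.0]
wrist_force: [-1.4, -0.2, 1.2]
gripper_width: -0.0001
```

```bash
python3 -m crank '[[[0,-0.5,0,0,0,0,0],[0,0,0,0,0,0,0]]]'
```

```text
time: 27.63
tcp_pos: [0.6147, -0.0445, 0.1314]
tool_rot: [0.095, -3.139, -0.0]
wrist_force: [-4.5, -0.2, 1.6]
gripper_width: -0.0
```

```bash
python3 -m crank '[[[0,-0.5,0,0,0,0,0],[0,0,0,0,0,0,0]]]'
```

```text
time: 27.8
tcp_pos: [0.6149, -0.0445, 0.1314]
tool_rot: [0.095, -3.138, -0.0]
wrist_force: [-7.8, -1.5, 3.2]
gripper_width: 0.0001
```

Contact at x 0.6145, about 6.5 N per mm. Building up toward 16 N.

```bash
python3 -m crank '[[[0,-0.5,0,0,0,0,0],[0,0,0,0,0,0,0]]]'
```

```text
time: 27.97
tcp_pos: [0.615, -0.0445, 0.1314]
tool_rot: [0.095, -3.137, -0.0]
wrist_force: [-10.0, -1.3, 3.9]
gripper_width: 0.0002
```

```bash
python3 -m crank '[[[0,-0.4,0,0,0,0,0],[0,0,0,0,0,0,0]]]'
```

```text
time: 28.13
tcp_pos: [0.6151, -0.0445, 0.1314]
tool_rot: [0.095, -3.136, -0.0]
wrist_force: [-12.1, -0.8, 6.1]
gripper_width: 0.0001
```

```bash
python3 -m crank '[[[0,-0.4,0,0,0,0,0],[0,0,0,0,0,0,0]]]'
```

```text
time: 28.3
tcp_pos: [0.6152, -0.0445, 0.1314]
tool_rot: [0.095, -3.135, -0.0]
wrist_force: [-14.0, -1.8, 6.3]
gripper_width: 0.0001
```

```bash
python3 -m crank '[[[0,0,0,0,0,0,0],[0,0,0,0,0,0,0],[0,0,0,0,0,0,0]]]'; python3 -m crank '[[[0,0,0,0,0,0,0],[0,0,0,0,0,0,0],[0,0,0,0,0,0,0],[0,0,0,0,0,0,0]]]'
```

```text
time: 28.55
tcp_pos: [0.6152, -0.0445, 0.1314]
tool_rot: [0.095, -3.135, -0.0]
wrist_force: [-13.8, -1.4, 6.3]
gripper_width: 0.0
time: 28.88
tcp_pos: [0.6152, -0.0445, 0.1314]
tool_rot: [0.095, -3.135, -0.0]
wrist_force: [-14.1, -1.3, 6.4]
gripper_width: -0.0001
```

Held at about 15.5 N in total for 0.67 s. Backing off to the middle of the gap.

```bash
python3 -m crank '[[[0,1.5,0,0,0,0,0],[0,2,0,0,0,0,0],[0,4,0,0,0,0,0],[0,4,0,0,0,0,0],[0,0,0,0,0,0,0]]]'
python3 - <<'E'
from h import *
rel([.6056,-.0465,.19],1.634)
Cam("scene").save("s15.png",(190,170,390,310),4)
E
```

```text
time: 29.3
tcp_pos: [0.605, -0.045, 0.1314]
tool_rot: [-0.094, 3.14, 0.0]
wrist_force: [-0.3, -0.1, -0.2]
gripper_width: -0.0002
tcp [ 0.605  -0.045   0.1314] yaw 1.631 shift [ -0.5  -1.5 -58.6] turn z -0.003 F [-0.3 -0.1 -0.2] w -0.000 t 29.30
```

View pics/s15.png

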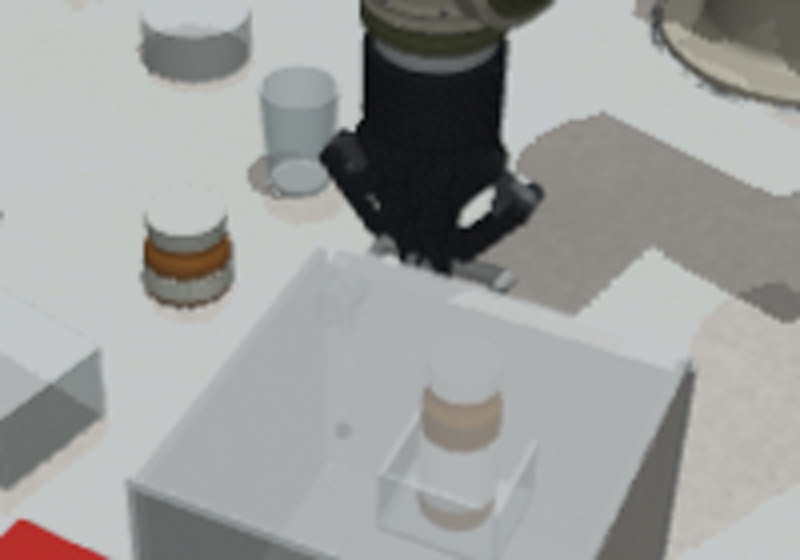

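The door is shut flush and the bottle stands upright inside the pocket (crop (460,430)). Lifting straight out and backing away.

```bash
python3 -m crank '[[[0,0,0,-8,0,0,0],[0,0,0,-12,0,0,0],[0,0,0,-20,0,0,0],[0,0,0,-30,0,0,0],[0,0,0,-30,0,0,0]]]'
python3 -m crank '[[[0,25,10,0,0,0,0],[0,30,15,0,0,0,0],[0,30,15,0,0,0,0],[0,30,15,0,0,0,0],[0,30,15,0,0,0,0]]]'
python3 -m crank '[[[0,30,15,0,0,0,0],[0,20,15,0,0,0,0],[0,20,15,0,0,0,0],[0,10,5,0,0,0,0],[0,0,0,0,0,0,0]]]'
python3 - <<'E'
from h import *
rel([.6056,-.0465,.19],1.634)
s=Cam("scene");s.save("s16.png",(190,170,390,310),4); t=Cam("top");t.save("t9.png",(130,20,450,350),1.8);t.save("t9c.png",(130,120,290,180),5);
c=Cam("wrist");c.save("w16.png")
E
```

```text
time: 29.77
tcp_pos: [0.6052, -0.0449, 0.2328]
tool_rot: [0.095, -3.14, -0.0]
wrist_force: [0.5, -0.2, 0.3]
gripper_width: -0.0001
time: 30.18
tcp_pos: [0.4551, 0.0166, 0.2319]
tool_rot: [-0.094, 3.139, -0.0]
wrist_force: [0.7, 0.4, 0.7]
gripper_width: -0.0002
time: 30.6
tcp_pos: [0.3727, 0.0619, 0.2322]
tool_rot: [-0.097, 3.139, -0.0]
wrist_force: [0.2, -1.3, 0.2]
gripper_width: -0.0002
tcp [0.3727 0.0619 0.2322] yaw 1.632 shift [-225.7 -122.5   42.5] turn z -0.002 F [ 0.2 -1.3  0.2] w -0.000 t 30.60
```

View pics/s16.png

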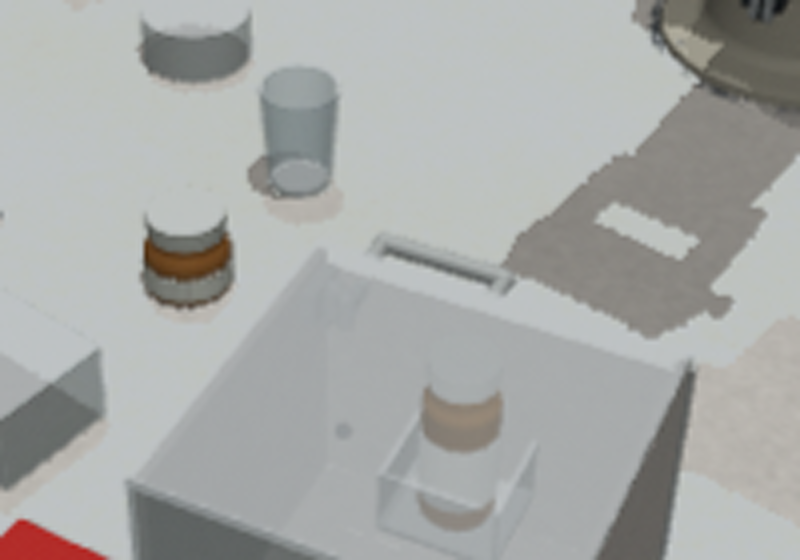

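View pics/t9.png

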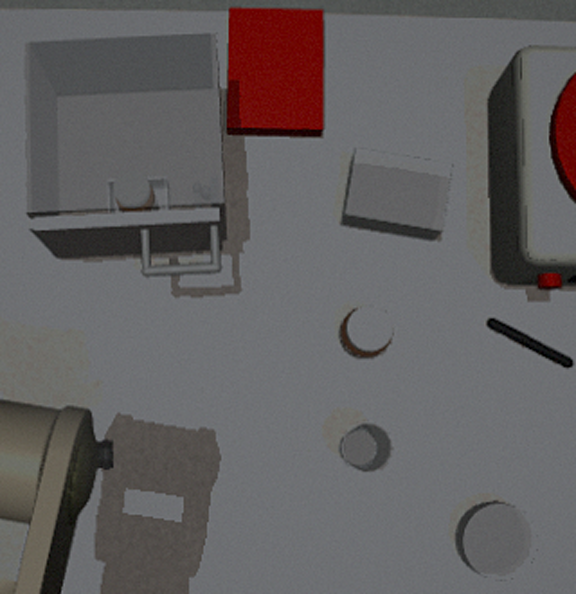

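View pics/t9c.png

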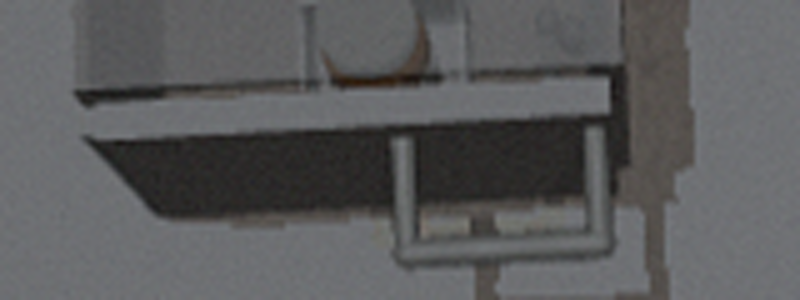

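The door looks exactly as at the start, the bottle is upright in the pocket, and the bystanders are in place. One last numeric comparison with the starting top picture (png saved before), then hand in.

Run:
```python
from h import *
t=Cam("top"); a=cv2.cvtColor(cv2.imread("pics/top0.png"),cv2.COLOR_BGR2GRAY); b=cv2.cvtColor(t.img,cv2.COLOR_RGB2GRAY)
for n,(x0,y0,x1,y1) in dict(bar=(204,160,258,176),doorfree=(240,145,262,160),pot=(318,188,352,222),beaker=(314,250,352,286),tipbox=(314,95,388,160),dishes=(376,292,430,346),marker=(396,192,452,228)).items():
    tpl=a[y0:y1,x0:x1]; r=cv2.matchTemplate(b[y0-8:y1+8,x0-8:x1+8],tpl,cv2.TM_CCOEFF_NORMED); _,v,_,l=cv2.minMaxLoc(r); print(n,"shift px",l[0]-8,l[1]-8,"score %.3f"%v)
w=bot.read_state(); print(w["wrist_force"].round(1),w["time"])
bot.close_job()
```

```text
bar shift px 0 0 score 0.980
doorfree shift px 0 0 score 0.991
pot shift px 0 0 score 0.995
beaker shift px 0 0 score 0.990
tipbox shift px 0 0 score 0.990
dishes shift px 0 0 score 0.985
marker shift px 0 0 score 0.996
[-0.1 -0.1  0.3] 30.8
the job is handed in; nothing more can be done
```

The door is shut and home, the bottle stands upright in its pocket, and the job was handed in at 30.8 s. No verdict was reported, so what follows rests on my own checks.

**What I did:**
- I hooked the bar with shut fingers and swung the door to about 1.43 rad.
- I stood the bottle in the pocket and let go of it.
- I pushed the panel from inside the bar's gap. The catch took about 8 to 9 N and then let go.
- I leaned on the door with about 15.5 N in all (14 N along the push) for roughly 0.67 s, then backed out and lifted clear.

**Last checks:**
- **Door and bystanders:** in the top view the bar, the door's free edge and all five bystanders show 0 px shift from the start picture.
- **Bottle:** measured while the door was still open, its cap top was at 0.161 m and about 2 mm off the pocket's centre. After shutting, the picture shows it upright in the pocket.
- **Wrist:** the force read about zero with the arm clear.

**What disagreed or went less smoothly:**
- The bottle was briefly pressed on the pocket floor with about 11 N before I backed off.
- A gripper knuckle probably brushed the roller at about 5 N while opening; narrowing the jaws cleared it.
- One wrist view put the pocket about 5 mm further out than before; a closer look showed the door had not moved.
- One stray command with a bad argument did nothing; the clock confirms it.

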